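# Unlock the pellet feeder's slide gate and pull it open to the pointer

## Task

Put the flat key from its holder into the slotted lock beside the feeder's slide gate and turn the lock a quarter turn clockwise. Then pull the stiff gate out until its upright tab lines up with the pointer on the rail. The key may stay in the lock; do not shove the other things on the bench about.

Things in the scene. Friction and masses are not known exactly. Their poses are not given: they have to be found in the camera images.
- key_grip (a point): Centre of the handle of the flat key, 55 mm above the bench at the start. Handle black, 32 mm wide (x), 10 thick (y), 56 tall (z up); below it a steel blade 30 wide, 5 thick, 20 long. 50 to 100 g. It stands loose, blade down, 17 mm deep in a slotted grey block 70 x 45 mm, 24 mm high: lift it straight up.
- key_tip (a point): Middle of the lower end of the key's blade, 48 mm under key_grip; same axes.
- lock_slot (a point): Lock: round steel head 44 mm across beside the gate's track with one open slot straight across it, 9 mm wide, 14 mm deep. This point: middle of the slot at the head's top face, 58 mm above the bench. x along the slot, z up; turns with the lock. Below the head a dark fan-shaped cam blocks a stud on the gate until the lock is turned.
- lock (a joint): Turn of the lock, rad: 0 locked (slot across the gate's track), grows clockwise seen from above, stop at 1.57 (slot along the track). Stiff (about 0.12 N m), stays where it is left. The gate is free from about 1.1.
- gate_tab (a point): Middle of the top edge of the gate's upright steel tab: 66 mm wide (y), 10 thick (x), top 64 mm above the bench, 44 mm above the flat gate plate. x points to the hopper (276 mm high, 125 mm off when closed), the gate is pulled along -x, z up. Plate clear for 100 mm behind the tab (+x). Lock axis: 95 mm to -y and 50 mm to -x of the closed tab.
- gate (a joint): How far the gate is pulled out, m: 0 closed, stop at 0.13. Slides stiffly (about 10 N, more when fast) and stays where it is left; locked, it moves only 2 to 3 mm.
- pointer_tip (a point): Inner top edge of the pointer: a 3 mm steel blade on a small black clamp with thumb-screw, fixed on the track's +y rail, 36 mm from its middle line; 50 mm above the bench, clamp 54 mm. Axes as gate_tab. The gate is set when gate_tab and this point agree in x (middle of the tab's thickness opposite the blade), 45 to 95 mm from closed.
- tape_roll: Bystander: roll of tape lying flat, 90 mm across, 48 mm high; origin in the middle of its underside.
- small_carton: Bystander: carton 110 x 90 x 70 mm; origin in the middle of its underside.
Mind the look-alikes: they are no part of the job. Of the things shaped like the part that bears key_grip, the black one is meant.

How it is judged:
On the way:
1. the lock has been turned (over 1.2 rad clockwise) with the key's blade in its slot (value of joint lock above 1.2 rad and z of key_tip in the frame of lock_slot below -0.004 m and distance between key_tip and lock_slot below 0.022 m), for 0.1 s.
At the end, for the whole second after the job is handed in: The lock stands at more than 1.2 rad clockwise, and the gate rests with the middle of its tab within 6 mm of the pointer along the track (value of joint lock above 1.2 rad and x of gate_tab in the frame of pointer_tip between -0.006 and 0.006 m and velocity of joint gate between -0.005 and 0.005 m/s); the robot touches nothing.
It fails at once if tape roll or small carton shoved more than 40 mm (distance of any of tape_roll, small_carton from where it was at the start of the episode above 0.04 m).
It also fails if it takes over 54 s, if anything falls off the work surface, if the arm or the gripper's body presses on something with over 40 N, if the wrist force passes 120 N, or if a joint passes its speed limit or range.

## Robot

A 6-joint arm with a two-finger parallel gripper is mounted at the origin on the work surface. World frame = base frame: x ahead of the robot, y to its left, z up, the work surface at z = 0. Lengths are in m, angles in rad, forces in N, time in s.
With the tool pointing down it reaches from about 0.35 to 0.85 m from the base axis. Payload 8.1 kg.
Tool frame: the origin (TCP) lies at the centre of the arm's flange, where the gripper is bolted on; the fingertips stand 186 mm ahead of it and the grasp point (between the pads) lies 167 mm ahead of it (robot.nose_length is the distance from the TCP to the fingertips, in m); z points along the fingers, x is the direction in which the jaws open and shut, and the axes are right-handed (so a half turn about z gives the same grasp; the last joint's range is limited). The gripper opens to 93 mm and grips with 3 to 60 N. Pads are 15 mm wide; open, the fingers measure 128 mm over their backs; the gripper's body (75 mm by 188 mm) begins 65 mm behind the grasp point.
Start: joints at [-1.271, 0.13, 1.488, -0, 1.523, -0.085], TCP at [0.225, -0.556, 0.405] pointing down, gripper open.
Joint ranges: [-2.96, 2.96], [-0.89, 2.26], [0.02, 2.5], [-1.34, 4.48], [0, 2.73], [-2.66, 2.66]. Speed limits (rad/s): [2.39, 2.39, 2.79, 3.14, 3.14, 3.14].

## Interface

Orientations are given as a rotation vector (axis times angle).
In Python, from plant import robot gives the robot as it stands.
- The arm moves only by the tool arm_command, never from a script. Its argument "motion" is a list of rows, each an object with "slide": the shift along the tool's x, y, z each as a share of 0.4 m, from -1 to 1, a list of three; "turn": the turn, a rotation vector about the tool's x, y, z each as a share of 0.5 rad, from -1 to 1, a list of three. A call has exactly 5 rows; each row shifts and turns the commanded pose from where the row before left it, along the tool's axes as they then stand; what a row does not reach is not made up. A row lasts 1/12 s, in which the tool goes at most 41.7 mm and 7.16 degrees, less where a joint would pass 70% of its speed; a pose out of reach is approached as far as the arm can. A call with a number of a shift or a turn outside -1 to 1 is refused whole. A call with a gripper value outside its range is refused whole. "gripper" is the opening in per cent of the stroke, from 0 (shut) to 100 (fully open), set as the call begins (left out, the last holds). The fingers move at their own pace and stop on an object; "grip_force" is the grip in N (left out, the last holds). Time passes only in rows, so rows that do not move let the fingers close, or fill a call up. It gives the time, the measured TCP pose, the force and the opening at its end, in the units of the state.
- robot.read_state(): the state, without advancing time (a new reading comes with each control period).
- robot.read_camera(name): name is "scene" or "top" or "wrist"; returns a dict with "pixels" (480x640x3 uint8, blue, green, red), "intrinsics" (3x3 intrinsics, pixels), "T" (4x4, takes a point from camera to world coordinates). Camera axes: x right, y down, z forward; pixel columns grow to the right and rows downward; lengths in m; the calibration is good to about 2 mm. A picture is of the moment at which its call begins. There is no depth.
- robot.close_job(): hands the job in, once; it reports no verdict.
The state is a dict: "t": time; "q": joint angles; "dq": joint speeds; "joint_torque": joint torques, N m; "tool_pos": TCP position; "orientation": TCP orientation; "force": force on the tool from outside, world axes, zero at the start; "wrist_torque": the same for the moment, N m; "opening": finger opening in m.
Only numpy, scipy, OpenCV 4.12 (cv2) and the standard library are available. Lean on these libraries where they do the work, as an engineer would, in place of code of your own. Each camera call takes 0.05 s, during which the arm holds its last target.

## Working session

There is one attempt and no reset: what is moved stays moved. The work goes in short steps, Python scripts to look and compute and a tool call to move; the robot and the scene stay as the last step left them, time stands still between calls to the robot, and variables do not carry over. Pictures are saved under pics/ and viewed, and the job is handed in when it is done.

Besides the shell and the picture viewer there is one more tool, called after "Request:" by a JSON object that holds its "op" and its "data". arm_command: Moves the arm, as the interface text tells. Shift numbers are shares of 0.4 m and turn numbers shares of 0.5 rad, none past 1 either way. Its arguments: {"type":"object","properties":{"motion":{"type":"array","items":{"type":"object","properties":{"slide":{"type":"array","items":{"type":"number"}},"turn":{"type":"array","items":{"type":"number"}}}}},"gripper":{"type":"number"},"grip_force":{"type":"number"}},"required":["motion"]}

```bash
ls; mkdir -p pics
python3 - <<'E'
from plant import robot
import cv2
s=robot.read_state(); print(s['t'],s['tool_pos'],s['orientation'],s['opening'])
for n in ('scene','top'):
    c=robot.read_camera(n); cv2.imwrite(f'pics/{n}0.png',c['pixels']); print(n,c['intrinsics'],c['T'])
E
```

```text
pics
0.0 [ 0.22514592 -0.5559056   0.40368067] [-2.60427836e+00  1.75508165e+00  2.30648072e-03] 0.09311146462703063
scene [[516.13223622   0.         318.73777644]
 [  0.         516.13223622 240.74610621]
 [  0.           0.           1.        ]] [[ 0.2178312   0.67265153 -0.70717005  1.20065603]
 [ 0.97598318 -0.14825127  0.15961951 -0.24151455]
 [ 0.00252945 -0.72495619 -0.68879033  0.7151933 ]
 [ 0.          0.          0.          1.        ]]
top [[592.77780191   0.         331.43956255]
 [  0.         592.77780191 249.03799579]
 [  0.           0.           1.        ]] [[-0.02809671 -0.99059429  0.13391612  0.40660907]
 [-0.99936218  0.02488269 -0.02561414 -0.09137166]
 [ 0.02204103 -0.13455038 -0.99066159  1.14736288]
 [ 0.          0.          0.          1.        ]]
```

View pics/scene0.png

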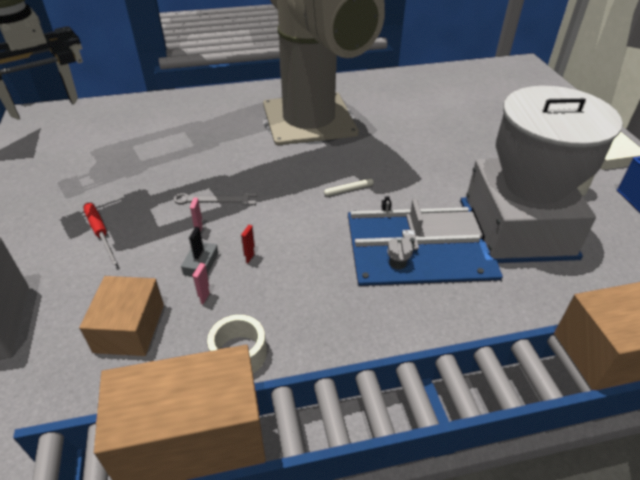

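View pics/top0.png

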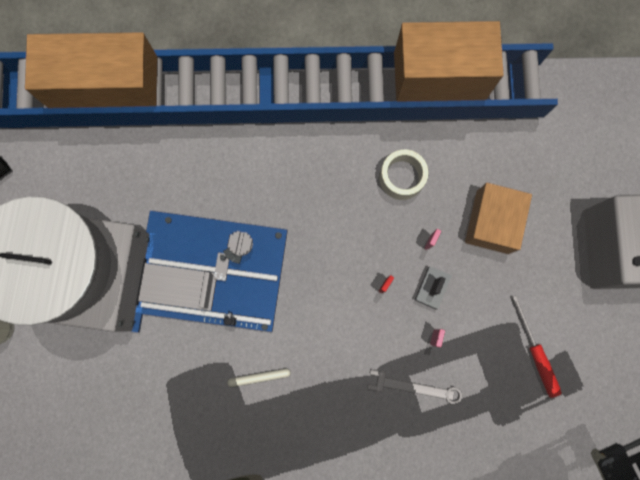

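The scene and top views show these key-shaped parts. Black sits in a grey block at top (437,286) / scene (196,243). Red is at top (387,284), and pink at top (434,238) and (439,338). The black one in the holder fits the description. I'll enlarge it, along with the lock and gate.

Run:
```python
import cv2,numpy as np
t=cv2.imread('pics/top0.png');s=cv2.imread('pics/scene0.png')
def crop(i,x,y,w,h,k): return cv2.resize(i[y:y+h,x:x+w],None,fx=k,fy=k,interpolation=cv2.INTER_CUBIC)
a=crop(t,400,250,64,60,6); b=crop(s,164,215,64,60,6)
cv2.imwrite('pics/key_c.png',np.hstack([a,b]))
a=crop(t,130,205,160,130,5);cv2.imwrite('pics/gate_ct.png',a)
a=crop(s,340,185,160,100,5);cv2.imwrite('pics/gate_cs.png',a)
```

```text
(no output)
```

View pics/key_c.png

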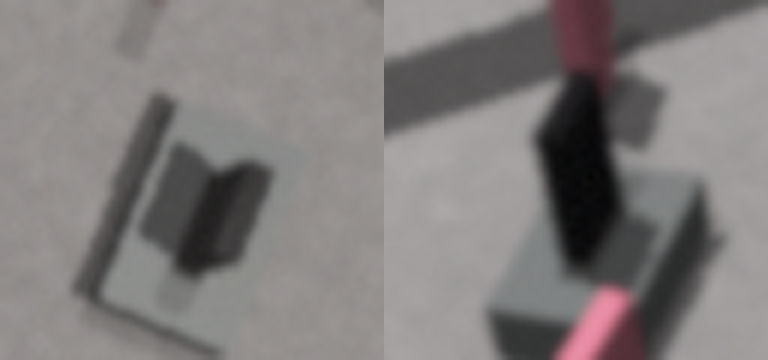

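View pics/gate_ct.png

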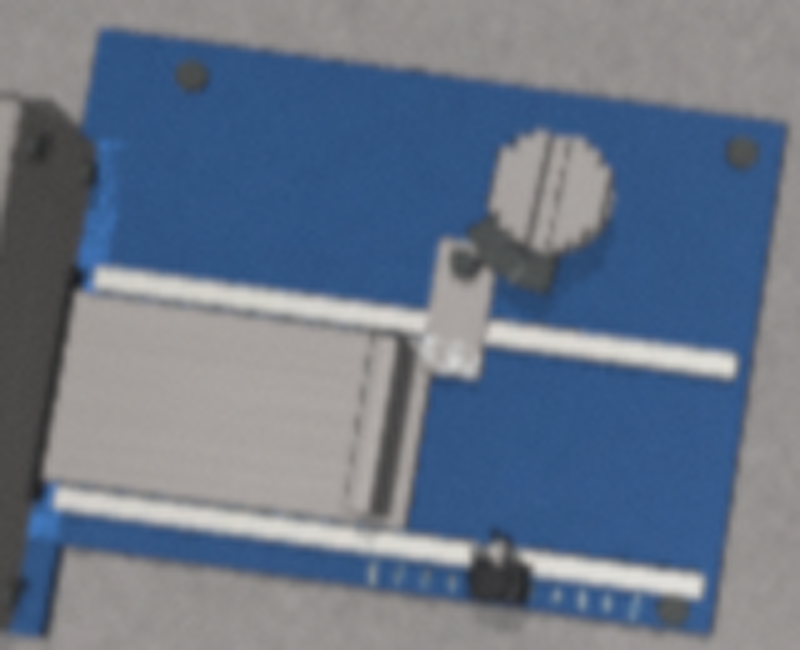

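View pics/gate_cs.png

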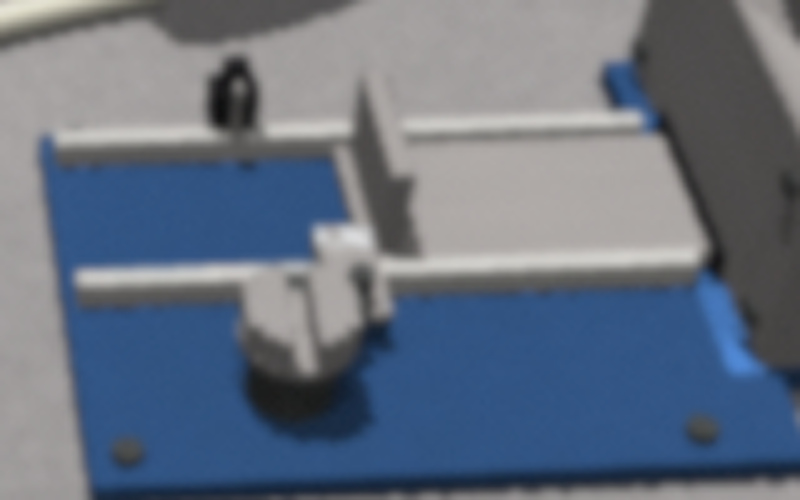

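Crop check: the black key stands in the grey block (handle top at about top px (441,285)), so it's the one meant. The pink and red keys stand loose outside it. The gate crop shows the lock head at about top px (240,244), the tab at (210,291) and the pointer at (230,318).

```bash
cat > h.py <<'E'
from plant import robot
import numpy as np, cv2
from scipy.spatial.transform import Rotation as R
def ray(c,px,z):
    K,T=np.asarray(c['intrinsics']),np.asarray(c['T'])
    px=np.atleast_2d(np.asarray(px,float)); d=(np.linalg.inv(K)@np.c_[px,np.ones(len(px))].T).T@T[:3,:3].T
    o=T[:3,3]; return o+d*((z-o[2])/d[:,2])[:,None]
def proj(c,P):
    K,T=np.asarray(c['intrinsics']),np.asarray(c['T']); P=np.atleast_2d(P)
    p=(P-T[:3,3])@T[:3,:3]; p=p@K.T; return p[:,:2]/p[:,2:]
def st():
    s=robot.read_state(); Rm=R.from_rotvec(s['orientation']).as_matrix()
    print('t',round(s['t'],2),'pos',np.round(s['tool_pos'],4),'F',np.round(s['force'],1),'Tq',np.round(s['wrist_torque'],2),'open',round(s['opening'],4),'q',np.round(s['q'],2))
    print('tool axes cols',np.round(Rm,3).tolist())
    return s,Rm
E
python3 - <<'E'
from h import *
c=robot.read_camera('top')
def T(x,y): return (130+(x+.5)/5-.5,205+(y+.5)/5-.5)
def Kc(x,y): return (400+(x+.5)/6-.5,250+(y+.5)/6-.5)
print('keytop',ray(c,[Kc(247,212),Kc(262,165),Kc(233,258)],.083))
print('block',ray(c,[Kc(175,105),Kc(100,298),Kc(300,160),Kc(232,350)],.024))
print('lock',ray(c,[T(552,190)],.058)); 
print('slot ends',ray(c,[T(560,135),T(541,250)],.058))
print('tab',ray(c,[T(391,337),T(363,520)],.064))
print('rail up',ray(c,[T(95,278),T(737,365)],.03)); print('rail lo',ray(c,[T(55,498),T(705,588)],.03))
print('ptr',ray(c,[T(500,545)],.05))
print('red,pink1,pink2',ray(c,[(387,284),(434,238),(440,338)],.05))
print('tape,carton',ray(c,[(404,174)],.04),ray(c,[(503,213)],.07))
s,Rm=st()
w=robot.read_camera('wrist'); print(Rm.T@(np.array(w['T'])[:3,3]-s['tool_pos']), Rm.T@np.array(w['T'])[:3,:3],w['intrinsics'])
cv2.imwrite('pics/w0.png',w['pixels'])
E
```

```text
keytop [[ 0.48020076 -0.31435135  0.083     ]
 [ 0.49424533 -0.31964226  0.083     ]
 [ 0.4665006  -0.3093975   0.083     ]]
block [[ 0.51898408 -0.30548559  0.024     ]
 [ 0.45832541 -0.27860311  0.024     ]
 [ 0.50037928 -0.34452433  0.024     ]
 [ 0.44082596 -0.31964226  0.024     ]]
lock [[0.57014382 0.04940621 0.058     ]]
slot ends [[0.59070884 0.04629361 0.058     ]
 [0.5478509  0.05361975 0.058     ]]
tab [[0.51641524 0.10764944 0.064     ]
 [0.4501025  0.11775625 0.064     ]]
rail up [[ 0.54508421  0.22495917  0.03      ]
 [ 0.50587578 -0.01603871  0.03      ]]
rail lo [[ 0.46277158  0.23869838  0.03      ]
 [ 0.42270036 -0.00279753  0.03      ]]
ptr [[0.44016084 0.07042877 0.05      ]]
red,pink1,pink2 [[ 0.4868384  -0.22110825  0.05      ]
 [ 0.57104535 -0.31320235  0.05      ]
 [ 0.38492556 -0.31470035  0.05      ]]
tape,carton [[ 0.6984367 -0.2636961  0.04     ]] [[ 0.61191313 -0.44055075  0.07      ]]
t 0.15 pos [ 0.2252 -0.556   0.404 ] F [-0.1  0.2 -0.8] Tq [ 0.02  0.01 -0.01] open 0.0929 q [-1.27  0.13  1.49 -0.    1.52 -0.09]
tool axes cols [[0.375, -0.927, -0.0], [-0.927, -0.375, 0.001], [-0.001, -0.0, -1.0]]
[-0.00103251 -0.06812384  0.0197851 ] [[ 9.99999956e-01 -2.63026148e-05  2.95558115e-04]
 [-4.66691881e-05  9.69724726e-01  2.44200644e-01]
 [-2.93033127e-04 -2.44200647e-01  9.69724682e-01]] [[424.90281619   0.         318.46835045]
 [  0.         424.90281619 237.41426444]
 [  0.           0.           1.        ]]
```

```bash
cat >> h.py <<'E'
def plan(target,yaw_deg,n):
    """target xyz of TCP, tool-x yaw; prints rows in move units, tool vertical"""
    s=robot.read_state(); p=np.array(s['tool_pos']); Rm=R.from_rotvec(s['orientation']).as_matrix()
    y0=np.arctan2(Rm[1,0],Rm[0,0]); dy=(np.deg2rad(yaw_deg)-y0+np.pi)%(2*np.pi)-np.pi
    Rt=np.array([[np.cos(y0+dy),np.sin(y0+dy),0],[np.sin(y0+dy),-np.cos(y0+dy),0],[0,0,-1]]).T
    Rt=np.array([[np.cos(y0+dy),np.sin(y0+dy),0],[np.sin(y0+dy),-np.cos(y0+dy),0],[0,0,-1.]])
    rv=R.from_matrix(Rm.T@Rt).as_rotvec()/n
    if abs(np.linalg.norm(rv)*n-abs(dy))>.1: print('warn big rot',np.linalg.norm(rv)*n,dy)
    d=(np.array(target)-p)/n; Rc=Rm.copy(); print('per row mm',np.linalg.norm(d)*1e3,'deg',np.rad2deg(np.linalg.norm(rv)))
    for i in range(n):
        print('slide',np.round(Rc.T@d/.4,3).tolist(),'turn',np.round(rv/.5,3).tolist()); Rc=Rc@R.from_rotvec(rv).as_matrix()
E
python3 -c "
from h import *
plan([.480,-.3135,.36],67.5,20)"
```

```text
per row mm 17.724803186339273 deg 6.772644475865197
slide [-0.016, -0.041, 0.006] turn [-0.0, 0.0, -0.236]
slide [-0.011, -0.043, 0.006] turn [-0.0, 0.0, -0.236]
slide [-0.006, -0.044, 0.006] turn [-0.0, 0.0, -0.236]
slide [-0.001, -0.044, 0.006] turn [-0.0, 0.0, -0.236]
slide [0.004, -0.044, 0.006] turn [-0.0, 0.0, -0.236]
slide [0.009, -0.043, 0.006] turn [-0.0, 0.0, -0.236]
slide [0.014, -0.042, 0.006] turn [-0.0, 0.0, -0.236]
slide [0.019, -0.04, 0.006] turn [-0.0, 0.0, -0.236]
slide [0.024, -0.037, 0.006] turn [-0.0, 0.0, -0.236]
slide [0.028, -0.034, 0.006] turn [-0.0, 0.0, -0.236]
slide [0.032, -0.03, 0.006] turn [-0.0, 0.0, -0.236]
slide [0.035, -0.026, 0.006] turn [-0.0, 0.0, -0.236]
slide [0.038, -0.022, 0.006] turn [-0.0, 0.0, -0.236]
slide [0.04, -0.018, 0.006] turn [-0.0, 0.0, -0.236]
slide [0.042, -0.013, 0.006] turn [-0.0, 0.0, -0.236]
slide [0.043, -0.008, 0.006] turn [-0.0, 0.0, -0.236]
slide [0.044, -0.002, 0.006] turn [-0.0, 0.0, -0.236]
slide [0.044, 0.003, 0.006] turn [-0.0, 0.0, -0.236]
slide [0.043, 0.008, 0.006] turn [-0.0, 0.0, -0.236]
slide [0.042, 0.013, 0.006] turn [-0.0, 0.0, -0.236]
```

View pics/w0.png

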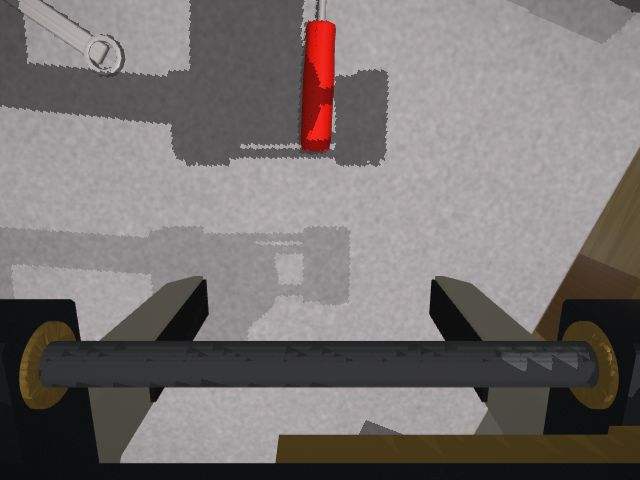

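The wrist view shows the fingertips at about (205,285) and (433,285). A bar hides rows 340–390, and the bench ahead is clear. Moving over the key now.

Request:
{"op": "arm_command", "data": {"motion": [{"slide": [-0.016, -0.041, 0.006], "turn": [0, 0, -0.236]}, {"slide": [-0.011, -0.043, 0.006], "turn": [0, 0, -0.236]}, {"slide": [-0.006, -0.044, 0.006], "turn": [0, 0, -0.236]}, {"slide": [-0.001, -0.044, 0.006], "turn": [0, 0, -0.236]}, {"slide": [0.004, -0.044, 0.006], "turn": [0, 0, -0.236]}], "gripper": 60, "grip_force": 40}}

```text
t: 0.62
tool_pos: [0.2898, -0.4947, 0.3923]
orientation: [-3.005, 0.914, 0.0]
force: [0.2, 0.2, 0.6]
opening: 0.0643
```

Request:
{"op": "arm_command", "data": {"motion": [{"slide": [0.009, -0.043, 0.006], "turn": [0, 0, -0.236]}, {"slide": [0.014, -0.042, 0.006], "turn": [0, 0, -0.236]}, {"slide": [0.019, -0.04, 0.006], "turn": [0, 0, -0.236]}, {"slide": [0.024, -0.037, 0.006], "turn": [0, 0, -0.236]}, {"slide": [0.028, -0.034, 0.006], "turn": [0, 0, -0.236]}]}}

```text
t: 1.03
tool_pos: [0.3537, -0.4335, 0.3804]
orientation: [-3.141, 0.0, 0.0]
force: [0.1, 0.6, 0.2]
opening: 0.0556
```

Request:
{"op": "arm_command", "data": {"motion": [{"slide": [0.032, -0.03, 0.006], "turn": [0, 0, -0.236]}, {"slide": [0.035, -0.026, 0.006], "turn": [0, 0, -0.236]}, {"slide": [0.038, -0.022, 0.006], "turn": [0, 0, -0.236]}, {"slide": [0.04, -0.018, 0.006], "turn": [0, 0, -0.236]}, {"slide": [0.042, -0.013, 0.006], "turn": [0, 0, -0.236]}]}}

```text
t: 1.45
tool_pos: [0.4173, -0.3733, 0.3684]
orientation: [-3.006, -0.913, 0.0]
force: [0.3, -0.2, 0.4]
opening: 0.0559
```

Request:
{"op": "arm_command", "data": {"motion": [{"slide": [0.043, -0.008, 0.006], "turn": [0, 0, -0.236]}, {"slide": [0.044, -0.002, 0.006], "turn": [0, 0, -0.236]}, {"slide": [0.044, 0.003, 0.006], "turn": [0, 0, -0.236]}, {"slide": [0.043, 0.008, 0.006], "turn": [0, 0, -0.236]}, {"slide": [0.042, 0.013, 0.006], "turn": [0, 0, -0.236]}]}}

```text
t: 1.87
tool_pos: [0.4813, -0.3131, 0.3564]
orientation: [-2.61, -1.748, 0.0]
force: [1.2, -0.4, -0.3]
opening: 0.0558
```

```bash
python3 -c "
from h import *
st()
w=robot.read_camera('wrist'); cv2.imwrite('pics/w1.png',w['pixels']);np.save('w1.npy',w['T'])
st()"
```

```text
t 1.87 pos [ 0.4813 -0.3131  0.3564] F [ 1.2 -0.4 -0.3] Tq [ 0.   -0.14 -0.  ] open 0.0558 q [-0.67  0.09  1.62  0.    1.43 -1.85]
tool axes cols [[0.381, 0.925, -0.0], [0.925, -0.381, 0.0], [0.0, -0.0, -1.0]]
t 1.92 pos [ 0.4829 -0.3111  0.3559] F [ 0.2  2.5 -0. ] Tq [ 0.14 -0.2  -0.  ] open 0.0559 q [-0.66  0.09  1.62  0.    1.43 -1.85]
tool axes cols [[0.372, 0.928, 0.0], [0.928, -0.372, 0.002], [0.002, -0.0, -1.0]]
```

View pics/w1.png

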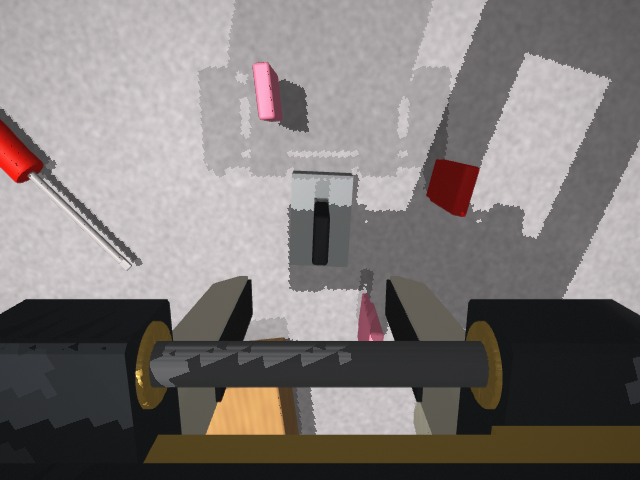

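Run:
```python
from h import *
i=cv2.imread('pics/w1.png');cv2.imwrite('pics/w1c.png',cv2.resize(i[160:280,270:375],None,fx=5,fy=5,interpolation=cv2.INTER_CUBIC))
w=robot.read_camera('wrist');cv2.imwrite('pics/w2.png',w['pixels']);s,Rm=st()
print(proj(w,[[.480,-.3135,.083],[.480,-.3135,.024]]))
```

```text
t 1.97 pos [ 0.4819 -0.3121  0.356 ] F [ 0.7  0.4 -0.1] Tq [ 0.07 -0.12  0.01] open 0.0557 q [-0.66  0.09  1.62  0.    1.43 -1.84]
tool axes cols [[0.381, 0.925, -0.0], [0.925, -0.381, 0.001], [0.001, -0.001, -1.0]]
[[310.15116278 240.51418695]
 [311.51739644 220.76238801]]
```

View pics/w1c.png

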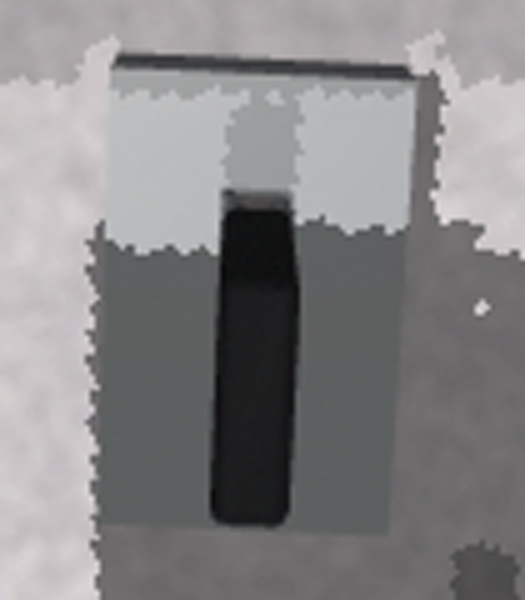

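The wrist crop shows the black key's top face centred at about px (321,240), upright in its block and nearly parallel to the jaws' faces.

Run:
```python
from h import *
w=robot.read_camera('wrist'); i=w['pixels']
c=i[195:275,295:350]; m=(c.max(2)<50).astype(np.uint8); cs,_=cv2.findContours(m,0,2); k=max(cs,key=cv2.contourArea)
x,y,ww,hh=cv2.boundingRect(k); print('bbox',x+295,y+195,ww,hh)
# rows of the top face: lower 48 px
pts=[(295+np.where(m[r])[0].mean(),195+r) for r in range(y+16,y+hh-2)]
p=ray(w,pts,.083); d=p[-1]-p[0]; f=np.polyfit([q[1] for q in pts],[q[0] for q in pts],1); 
yb=y+hh+195-.5
e=ray(w,[(np.polyval(f,yb),yb),(np.polyval(f,yb-48),yb-48)],.083); print(e, 'len',np.linalg.norm(e[1]-e[0]), 'ang',np.rad2deg(np.arctan2(*(e[0]-e[1])[[1,0]])), 'mid',e.mean(0))
s,Rm=st(); print('tool-x yaw',np.rad2deg(np.arctan2(Rm[1,0],Rm[0,0])), 'mid in tool',Rm.T@(e.mean(0)-s['tool_pos']))
b=ray(w,[(293,172),(353,176),(289,265),(348,267)],.024);print('block',b.mean(0),np.rad2deg(np.arctan2(*(b[2]-b[0])[[1,0]])))
```

```text
bbox 310 201 18 64
[[ 0.49473814 -0.31663245  0.083     ]
 [ 0.46699077 -0.30383114  0.083     ]] len 0.030557972836722756 ang -24.766338036261743 mid [ 0.48086445 -0.3102318   0.083     ]
t 2.02 pos [ 0.4812 -0.313   0.3562] F [-0.5  0.8  0.8] Tq [ 0.03 -0.14 -0.04] open 0.056 q [-0.67  0.09  1.62 -0.    1.43 -1.84]
tool axes cols [[0.386, 0.923, -0.001], [0.923, -0.386, 0.001], [0.0, -0.001, -1.0]]
tool-x yaw 67.29939977208554 mid in tool [ 0.00232319 -0.00109687  0.27321994]
block [ 0.48173167 -0.30843153  0.024     ] -25.70673121194856
```

```bash
python3 -c "
from h import *
plan([.4808,-.311,.234],65.5,5)"
```

```text
per row mm 24.446909559188907 deg 0.3600661438355149
slide [0.001, -0.001, 0.061] turn [-0.0, -0.0, 0.013]
slide [0.001, -0.001, 0.061] turn [-0.0, -0.0, 0.013]
slide [0.001, -0.001, 0.061] turn [-0.0, -0.0, 0.013]
slide [0.001, -0.001, 0.061] turn [-0.0, -0.0, 0.013]
slide [0.001, -0.001, 0.061] turn [-0.0, -0.0, 0.013]
```

Request:
{"op": "arm_command", "data": {"motion": [{"slide": [0.002, -0.001, 0.07], "turn": [0, 0, 0.025]}, {"slide": [0.002, -0.001, 0.07], "turn": [0, 0, 0.025]}, {"slide": [0, 0, 0.07], "turn": [0, 0, 0.015]}, {"slide": [0, 0, 0.06], "turn": [0, 0, 0]}, {"slide": [0, 0, 0.035], "turn": [0, 0, 0]}]}}

```text
t: 2.43
tool_pos: [0.4789, -0.312, 0.2314]
orientation: [-2.644, -1.69, 0.003]
force: [-0.4, 0.7, 0.1]
opening: 0.0555
```

Run:
```python
from h import *
w=robot.read_camera('wrist');cv2.imwrite('pics/w3.png',w['pixels']);s,Rm=st()
```

```text
t 2.48 pos [ 0.4782 -0.3115  0.2293] F [-1.7  1.  -2. ] Tq [ 0.03 -0.08  0.03] open 0.0558 q [-0.67  0.21  1.73 -0.    1.21 -1.8 ]
tool axes cols [[0.42, 0.908, -0.006], [0.908, -0.42, 0.004], [0.001, -0.007, -1.0]]
```

View pics/w3.png

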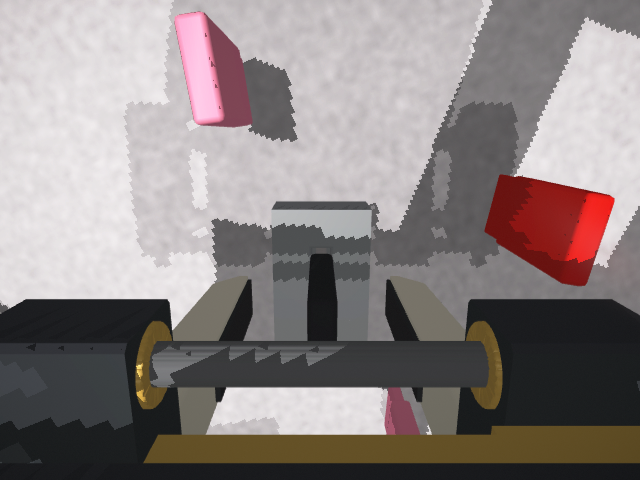

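The key sits centred between the jaws (column 321) and aligned. Closing now, raised slightly.

Request:
{"op": "arm_command", "data": {"motion": [{"slide": [0, 0, -0.008], "turn": [0, 0, 0]}, {"slide": [0, 0, 0], "turn": [0, 0, 0]}, {"slide": [0, 0, 0], "turn": [0, 0, 0]}, {"slide": [0, 0, 0], "turn": [0, 0, 0]}, {"slide": [0, 0, 0], "turn": [0, 0, 0]}], "gripper": 0, "grip_force": 50}}

```text
t: 2.9
tool_pos: [0.4811, -0.3125, 0.2395]
orientation: [2.642, 1.695, 0.001]
force: [-0.2, 0.0, 1.2]
opening: 0.0269
```

Request:
{"op": "arm_command", "data": {"motion": [{"slide": [0, 0, 0], "turn": [0, 0, 0]}, {"slide": [0, 0, 0], "turn": [0, 0, 0]}, {"slide": [0, 0, 0], "turn": [0, 0, 0]}, {"slide": [0, 0, 0], "turn": [0, 0, 0]}, {"slide": [0, 0, 0], "turn": [0, 0, 0]}]}}

```text
t: 3.32
tool_pos: [0.4808, -0.312, 0.2382]
orientation: [2.643, 1.697, 0.0]
force: [-0.3, 0.3, 3.0]
opening: 0.0096
```

Run:
```python
from h import *
st()
```

```text
t 3.32 pos [ 0.4808 -0.312   0.2382] F [-0.3  0.3  3. ] Tq [ 0.09 -0.09 -0.04] open 0.0096 q [-0.67  0.2   1.73  0.    1.22 -1.81]
tool axes cols [[0.416, 0.909, 0.0], [0.909, -0.416, -0.0], [-0.0, 0.0, -1.0]]
```

Request:
{"op": "arm_command", "data": {"motion": [{"slide": [0, 0, -0.03], "turn": [0, 0, 0]}, {"slide": [0, 0, -0.06], "turn": [0, 0, 0]}, {"slide": [0, 0, -0.075], "turn": [0, 0, 0]}, {"slide": [0, 0, -0.075], "turn": [0, 0, 0]}, {"slide": [0, 0, -0.06], "turn": [0, 0, 0]}]}}

```text
t: 3.73
tool_pos: [0.4807, -0.312, 0.3609]
orientation: [2.642, 1.697, 0.001]
force: [-0.0, -1.3, -0.9]
opening: 0.0096
```

Run:
```python
from h import *
s,Rm=st()
w=robot.read_camera('wrist');cv2.imwrite('pics/w4.png',w['pixels'])
plan([.5695,.049,.36],80.7,15)
```

```text
t 3.73 pos [ 0.4807 -0.312   0.3609] F [-0.  -1.3 -0.9] Tq [ 0.01 -0.12 -0.  ] open 0.0096 q [-0.67  0.08  1.62 -0.    1.44 -1.81]
tool axes cols [[0.416, 0.909, 0.001], [0.909, -0.416, -0.001], [-0.0, 0.001, -1.0]]
per row mm 24.820847208482473 deg 1.0200193554891834
slide [0.061, -0.012, 0.001] turn [0.001, 0.0, -0.036]
slide [0.061, -0.011, 0.001] turn [0.001, 0.0, -0.036]
slide [0.061, -0.01, 0.001] turn [0.001, 0.0, -0.036]
slide [0.061, -0.009, 0.001] turn [0.001, 0.0, -0.036]
slide [0.062, -0.007, 0.001] turn [0.001, 0.0, -0.036]
slide [0.062, -0.006, 0.001] turn [0.001, 0.0, -0.036]
slide [0.062, -0.005, 0.001] turn [0.001, 0.0, -0.036]
slide [0.062, -0.004, 0.001] turn [0.001, 0.0, -0.036]
slide [0.062, -0.003, 0.001] turn [0.001, 0.0, -0.036]
slide [0.062, -0.002, 0.001] turn [0.001, 0.0, -0.036]
slide [0.062, -0.001, 0.001] turn [0.001, 0.0, -0.036]
slide [0.062, 0.0, 0.001] turn [0.001, 0.0, -0.036]
slide [0.062, 0.001, 0.001] turn [0.001, 0.0, -0.036]
slide [0.062, 0.002, 0.001] turn [0.001, 0.0, -0.036]
slide [0.062, 0.004, 0.001] turn [0.001, 0.0, -0.036]
```

View pics/w4.png

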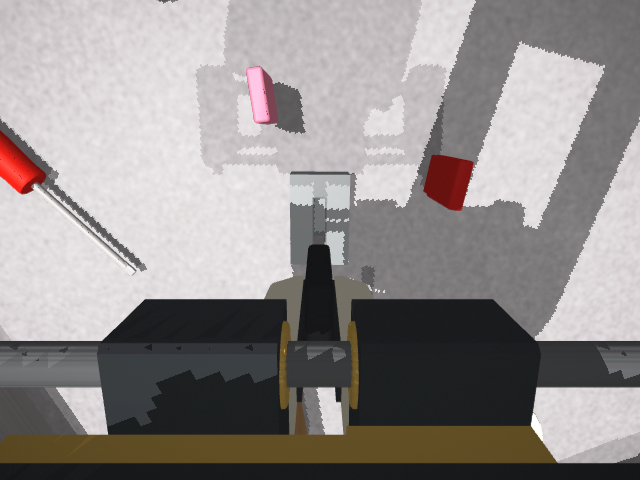

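The key is held and the block's slot is empty. I'll go beside the lock first (offset along tool +y) so the wrist camera can see it.

Request:
{"op": "arm_command", "data": {"motion": [{"slide": [0.05, 0, 0], "turn": [0, 0, -0.036]}, {"slide": [0.065, 0.0, 0], "turn": [0, 0, -0.036]}, {"slide": [0.07, 0, 0], "turn": [0, 0, -0.036]}, {"slide": [0.07, 0, 0], "turn": [0, 0, -0.036]}, {"slide": [0.07, 0.002, 0], "turn": [0, 0, -0.036]}]}}

```text
t: 4.2
tool_pos: [0.531, -0.191, 0.3583]
orientation: [-2.564, -1.815, 0.0]
force: [-0.7, 0.6, -1.0]
opening: 0.01
```

Request:
{"op": "arm_command", "data": {"motion": [{"slide": [0.07, 0.004, 0], "turn": [0, 0, -0.036]}, {"slide": [0.07, 0.005, 0], "turn": [0, 0, -0.036]}, {"slide": [0.07, 0.007, 0], "turn": [0, 0, -0.036]}, {"slide": [0.07, 0.01, 0], "turn": [0, 0, -0.036]}, {"slide": [0.07, 0.01, 0], "turn": [0, 0, -0.036]}]}}

```text
t: 4.62
tool_pos: [0.5867, -0.0613, 0.3583]
orientation: [-2.48, -1.929, 0.0]
force: [0.4, -0.7, 0.2]
opening: 0.0097
```

Run:
```python
from h import *
s,Rm=st()
plan([.627,.040,.345],80.7,5)
```

```text
t 4.62 pos [ 0.5867 -0.0613  0.3583] F [ 0.4 -0.7  0.2] Tq [ 0.02 -0.14  0.  ] open 0.0097 q [-0.19  0.13  1.58 -0.    1.44 -1.51]
tool axes cols [[0.246, 0.969, -0.0], [0.969, -0.246, -0.0], [-0.0, -0.0, -1.0]]
per row mm 21.972223156000975 deg 0.9862973896548333
slide [0.054, 0.007, 0.007] turn [-0.0, 0.0, -0.034]
slide [0.054, 0.008, 0.007] turn [-0.0, 0.0, -0.034]
slide [0.054, 0.009, 0.007] turn [-0.0, 0.0, -0.034]
slide [0.054, 0.01, 0.007] turn [-0.0, 0.0, -0.034]
slide [0.053, 0.011, 0.007] turn [-0.0, 0.0, -0.034]
```

Request:
{"op": "arm_command", "data": {"motion": [{"slide": [0.065, 0.008, 0.01], "turn": [0, 0, -0.036]}, {"slide": [0.065, 0.01, 0.01], "turn": [0, 0, -0.036]}, {"slide": [0.06, 0.01, 0.01], "turn": [0, 0, -0.036]}, {"slide": [0.05, 0.01, 0.01], "turn": [0, 0, -0.036]}, {"slide": [0.025, 0.007, 0], "turn": [0, 0, -0.03]}]}}

```text
t: 5.03
tool_pos: [0.6272, 0.0393, 0.3411]
orientation: [-2.39, -2.036, 0.001]
force: [0.1, -0.0, -1.0]
opening: 0.0098
```

Request:
{"op": "arm_command", "data": {"motion": [{"slide": [0, 0, 0], "turn": [0, 0, 0]}, {"slide": [0, 0, 0], "turn": [0, 0, 0]}, {"slide": [0, 0, 0], "turn": [0, 0, 0]}, {"slide": [0, 0, 0], "turn": [0, 0, 0]}, {"slide": [0, 0, 0], "turn": [0, 0, 0]}]}}

```text
t: 5.45
tool_pos: [0.627, 0.0357, 0.3423]
orientation: [2.396, 2.032, 0.0]
force: [-0.2, -0.5, -1.3]
opening: 0.0096
```

Run:
```python
from h import *
w=robot.read_camera('wrist');cv2.imwrite('pics/w5.png',w['pixels']);np.save('w5.npy',w['T'])
s,Rm=st()
```

```text
t 5.5 pos [0.627  0.0358 0.3423] F [ 0.4  0.5 -1.3] Tq [ 0.14 -0.2  -0.02] open 0.0096 q [-0.02  0.24  1.48 -0.    1.42 -1.43]
tool axes cols [[0.163, 0.987, 0.0], [0.987, -0.163, -0.0], [-0.0, 0.0, -1.0]]
```

View pics/w5.png

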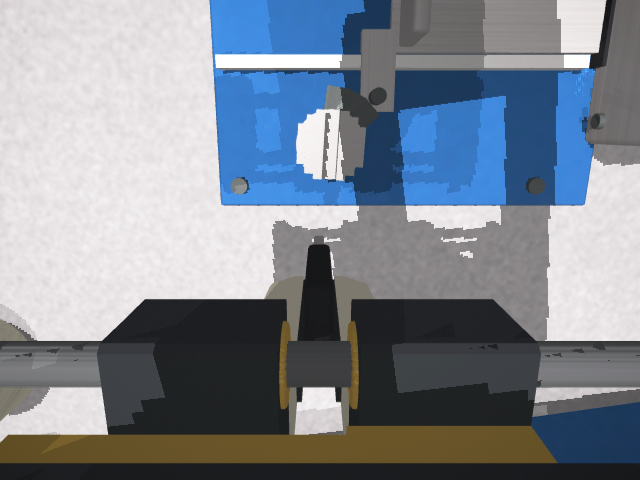

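Run:
```python
from h import *
i=cv2.imread('pics/w5.png');cv2.imwrite('pics/w5c.png',cv2.resize(i[70:270,280:400],None,fx=3,fy=3,interpolation=cv2.INTER_CUBIC)[:600])
cv2.imwrite('pics/w5d.png',cv2.resize(i[75:195,280:400],None,fx=5,fy=5,interpolation=cv2.INTER_CUBIC))
```

```text
(no output)
```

View pics/w5d.png

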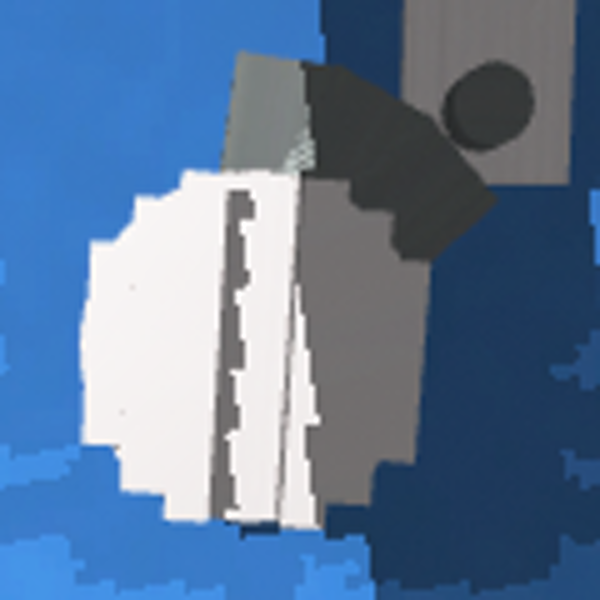

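Run:
```python
from h import *
i=cv2.imread('pics/w5.png');cv2.imwrite('pics/w5e.png',cv2.resize(i[225:425,260:380],None,fx=3,fy=3,interpolation=cv2.INTER_CUBIC))
```

```text
(no output)
```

View pics/w5e.png

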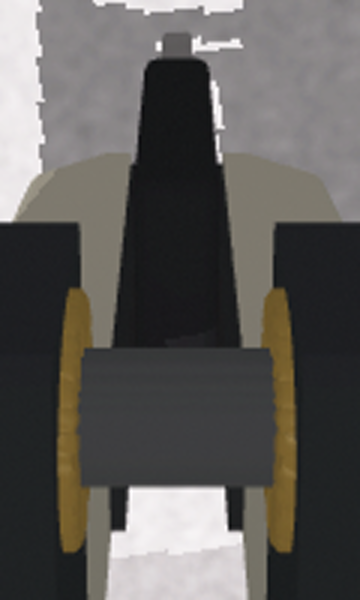

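Run:
```python
from h import *
class D(dict):pass
w=robot.read_camera('wrist'); s,Rm=st(); p=np.array(s['tool_pos'])
def Q(x,y): return (280+(x+.5)/5-.5,75+(y+.5)/5-.5)
L=ray(w,[Q(254,350),Q(263,180),Q(245,520)],.058)
print('lock c',L[0],'slot ang',np.rad2deg(np.arctan2(*(L[2]-L[1])[[1,0]])))
edge=ray(w,[Q(229,185),Q(211,520),Q(298,175),Q(278,520)],.058)
for a,b in ((0,1),(2,3)): print(np.rad2deg(np.arctan2(*(edge[b]-edge[a])[[1,0]])))
n=np.array([.163,.987,0]); print('slot width',(edge[2:]-edge[:2])@n)
tipz=p[2]-.2312
e=ray(w,[(318.5,235.8)],tipz)[0]; print('blade front low edge in tool',Rm.T@(e-p))
t=ray(w,[(260+166/3,225+33/3),(260+190/3,225+33/3)],tipz);print('width',t,np.linalg.norm(t[1]-t[0]))
np.save('lock.npy',L[0])
print('lock in tool',Rm.T@(L[0]-p))
# rail direction
r=ray(w,[(216,62),(588,62)],.03)
print('rail ang',np.rad2deg(np.arctan2(*(r[1]-r[0])[[1,0]])))
```

```text
t 5.55 pos [0.6271 0.036  0.3422] F [-0.3  0.  -1.2] Tq [ 0.04 -0.17  0.02] open 0.0099 q [-0.02  0.24  1.48 -0.    1.42 -1.43]
tool axes cols [[0.163, 0.987, 0.0], [0.987, -0.163, -0.0], [-0.0, 0.0, -1.0]]
lock c [0.57057295 0.0537546  0.058     ] slot ang -12.089108643765709
-12.358157400993987
-12.160448712328499
slot width [0.00823273 0.0083151 ]
blade front low edge in tool [ 0.00109271 -0.01467146  0.23119544]
width [[0.6126617  0.03783591 0.11101662]
 [0.61333006 0.04188396 0.11101662]] 0.004102863248080052
lock in tool [ 0.008324   -0.05870132  0.28419815]
rail ang 80.61503879131666
```

Request:
{"op": "arm_command", "data": {"motion": [{"slide": [0.004, -0.03, 0.018], "turn": [0, 0, 0.014]}, {"slide": [0.004, -0.036, 0.018], "turn": [0, 0, 0.014]}, {"slide": [0.004, -0.036, 0.018], "turn": [0, 0, 0.014]}, {"slide": [0.004, -0.03, 0.018], "turn": [0, 0, 0.014]}, {"slide": [0.002, -0.0155, 0.018], "turn": [0, 0, 0]}]}}

```text
t: 5.97
tool_pos: [0.5692, 0.0542, 0.3056]
orientation: [-2.423, -1.999, 0.0]
force: [-0.4, 0.3, -0.8]
opening: 0.0094
```

Request:
{"op": "arm_command", "data": {"motion": [{"slide": [0, 0, 0], "turn": [0, 0, 0]}, {"slide": [0, 0, 0], "turn": [0, 0, 0]}, {"slide": [0, 0, 0], "turn": [0, 0, 0]}, {"slide": [0, 0, 0], "turn": [0, 0, 0]}, {"slide": [0, 0, 0], "turn": [0, 0, 0]}]}}

```text
t: 6.38
tool_pos: [0.571, 0.054, 0.3066]
orientation: [2.422, 2.0, 0.001]
force: [1.3, -0.5, -1.3]
opening: 0.0095
```

Run:
```python
from h import *
w=robot.read_camera('wrist');i=w['pixels'];cv2.imwrite('pics/w6.png',i)
s,Rm=st(); cv2.imwrite('pics/w6c.png',cv2.resize(i[150:350,240:400],None,fx=4,fy=3,interpolation=cv2.INTER_CUBIC))
c=robot.read_camera('scene');i=c['pixels'];cv2.imwrite('pics/s6c.png',cv2.resize(i[150:300,330:500],None,fx=4,fy=4,interpolation=cv2.INTER_CUBIC))
```

```text
t 6.43 pos [0.5709 0.054  0.3065] F [-0.2 -0.1 -0.1] Tq [ 0.03 -0.14 -0.03] open 0.0096 q [ 0.    0.13  1.68 -0.    1.34 -1.38]
tool axes cols [[0.189, 0.982, 0.001], [0.982, -0.189, -0.0], [0.0, 0.001, -1.0]]
```

View pics/w6c.png

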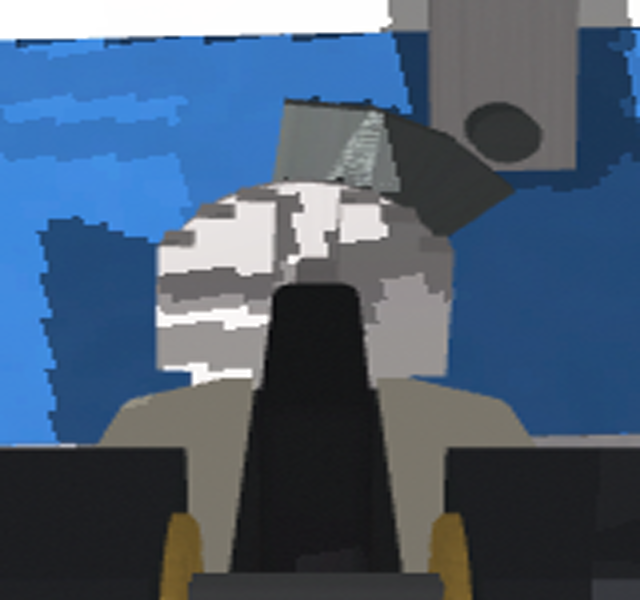

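View pics/s6c.png

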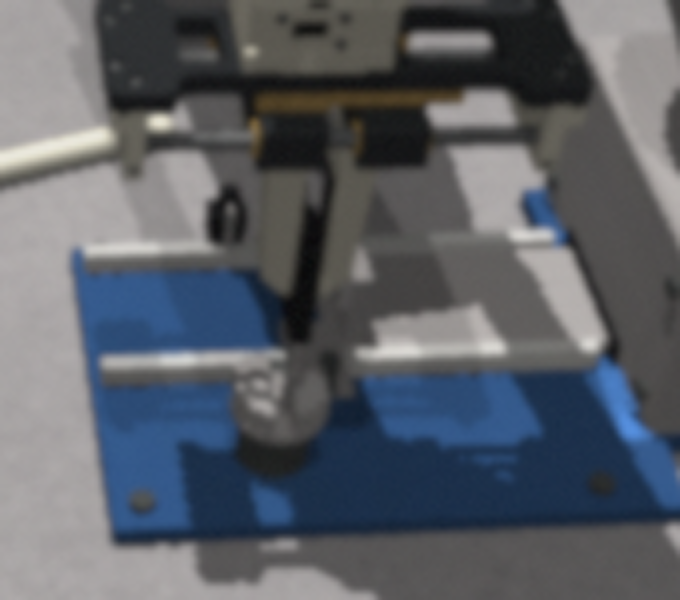

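Run:
```python
import cv2
i=cv2.imread('pics/w6.png');cv2.imwrite('pics/w6d.png',cv2.resize(i[200:262,275:360],None,fx=9,fy=9,interpolation=cv2.INTER_NEAREST))
```

```text
(no output)
```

View pics/w6d.png

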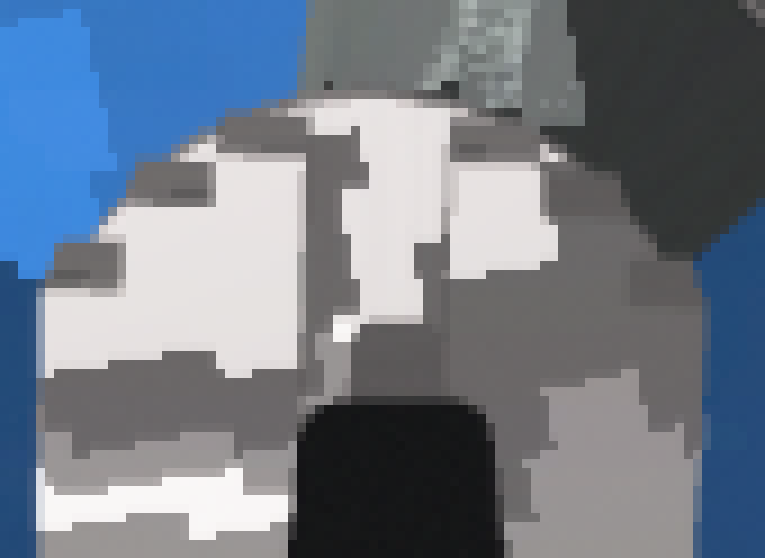

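Run:
```python
from h import *
w=robot.read_camera('wrist'); s,Rm=st(); p=np.array(s['tool_pos'])
Z=lambda x,y:(275+(x+.5)/9-.5,200+(y+.5)/9-.5)
a=ray(w,[Z(306,160),Z(299,360),Z(449,160),Z(447,330)],.058); a=(a-p)@Rm; print('slot L,R in tool mm',np.round(a*1e3,1).tolist())
b=ray(w,[Z(353,320),Z(445,320)],p[2]-.2312); b=(b-p)@Rm; print('blade',np.round(b*1e3,1).tolist())
Ll=np.load('lock.npy'); print('lock est in tool',Rm.T@(Ll-[0,.0011,0]-p))
```

```text
t 6.53 pos [0.5706 0.0541 0.3062] F [-0.3 -0.5 -0.9] Tq [ 0.06 -0.15  0.03] open 0.0096 q [ 0.01  0.13  1.68 -0.    1.34 -1.38]
tool axes cols [[0.189, 0.982, 0.0], [0.982, -0.189, -0.0], [0.0, 0.0, -1.0]]
slot L,R in tool mm [[-4.2, -20.8, 248.2], [-4.7, -8.2, 248.2], [4.5, -20.8, 248.2], [4.4, -10.1, 248.2]]
blade [[-1.2, -14.9, 231.2], [4.1, -14.9, 231.2]]
lock est in tool [-1.44248278e-03  1.23379593e-04  2.48175143e-01]
```

Slot centre at the blade is about +0.1 mm in tool x and the blade is about +1.45 mm. I'll correct by −1.5 mm and go down.

Request:
{"op": "arm_command", "data": {"motion": [{"slide": [-0.004, 0, 0.01], "turn": [0, 0, 0]}, {"slide": [0, 0, 0.015], "turn": [0, 0, 0]}, {"slide": [0, 0, 0.01], "turn": [0, 0, 0]}, {"slide": [0, 0, 0.01], "turn": [0, 0, 0]}, {"slide": [0, 0, 0.008], "turn": [0, 0, 0]}]}}

```text
t: 6.95
tool_pos: [0.5698, 0.0526, 0.2837]
orientation: [-2.422, -2.0, 0.001]
force: [-0.2, -0.7, 0.0]
opening: 0.0099
```

Run:
```python
from h import *
s,Rm=st()
w=robot.read_camera('wrist');i=w['pixels'];cv2.imwrite('pics/w7.png',i);st()
cv2.imwrite('pics/w7d.png',cv2.resize(i[190:262,275:360],None,fx=8,fy=8,interpolation=cv2.INTER_NEAREST))
```

```text
t 6.95 pos [0.5698 0.0526 0.2837] F [-0.2 -0.7  0. ] Tq [ 0.08 -0.16 -0.03] open 0.0099 q [ 0.    0.15  1.7  -0.    1.3  -1.38]
tool axes cols [[0.189, 0.982, -0.001], [0.982, -0.189, -0.0], [-0.0, -0.001, -1.0]]
t 7.0 pos [0.5696 0.0527 0.2832] F [-0.5  0.6 -0.3] Tq [ 0.01 -0.15  0.02] open 0.0096 q [ 0.    0.15  1.7  -0.    1.3  -1.38]
tool axes cols [[0.189, 0.982, -0.002], [0.982, -0.189, -0.0], [-0.0, -0.002, -1.0]]
```

View pics/w7d.png

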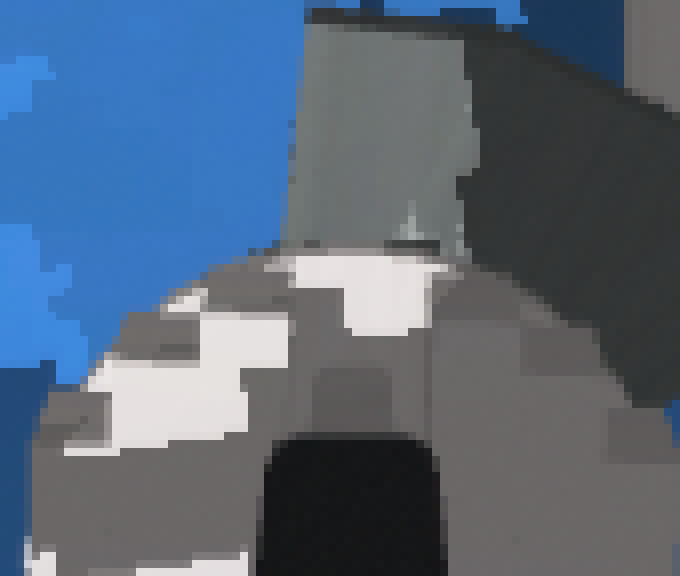

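The blade (columns 312–393 in the crop) lies inside the slot (290–430) with no force. Seating it deeper and turning clockwise (+tool z).

Request:
{"op": "arm_command", "data": {"motion": [{"slide": [0, 0, 0.006], "turn": [0, 0, 0]}, {"slide": [0, 0, 0.006], "turn": [0, 0, 0]}, {"slide": [0, 0, 0], "turn": [0, 0, 0.1]}, {"slide": [0, 0, 0], "turn": [0, 0, 0.2]}, {"slide": [0, 0, 0], "turn": [0, 0, 0.2]}], "grip_force": 60}}

```text
t: 7.42
tool_pos: [0.5699, 0.0526, 0.2798]
orientation: [2.657, 1.677, -0.001]
force: [0.2, -1.0, -1.0]
opening: 0.0096
```

Run:
```python
from h import *
s,Rm=st()
```

```text
t 7.42 pos [0.5699 0.0526 0.2798] F [ 0.2 -1.  -1. ] Tq [-0.04 -0.13  0.1 ] open 0.0096 q [ 0.    0.15  1.7  -0.    1.29 -1.12]
tool axes cols [[0.43, 0.903, -0.0], [0.903, -0.43, -0.0], [-0.0, -0.0, -1.0]]
```

Request:
{"op": "arm_command", "data": {"motion": [{"slide": [0, 0, 0], "turn": [0, 0, 0.22]}, {"slide": [0, 0, 0], "turn": [0, 0, 0.22]}, {"slide": [0, 0, 0], "turn": [0, 0, 0.22]}, {"slide": [0, 0, 0], "turn": [0, 0, 0.22]}, {"slide": [0, 0, 0], "turn": [0, 0, 0.22]}]}}

```text
t: 7.83
tool_pos: [0.57, 0.0528, 0.2798]
orientation: [-3.012, -0.891, -0.0]
force: [0.3, 0.9, -2.1]
opening: 0.0095
```

Request:
{"op": "arm_command", "data": {"motion": [{"slide": [0, 0, 0], "turn": [0, 0, 0.22]}, {"slide": [0, 0, 0], "turn": [0, 0, 0.22]}, {"slide": [0, 0, 0], "turn": [0, 0, 0.22]}, {"slide": [0, 0, 0], "turn": [0, 0, 0.22]}, {"slide": [0, 0, 0], "turn": [0, 0, 0.22]}]}}

```text
t: 8.25
tool_pos: [0.5701, 0.0529, 0.2798]
orientation: [-3.141, -0.04, -0.001]
force: [1.4, 0.9, -2.6]
opening: 0.0096
```

Run:
```python
from h import *
s,Rm=st(); print('yaw',np.rad2deg(np.arctan2(Rm[1,0],Rm[0,0])))
```

```text
t 8.25 pos [0.5701 0.0529 0.2798] F [ 1.4  0.9 -2.6] Tq [ 0.26 -0.43  0.11] open 0.0096 q [ 0.    0.15  1.7   0.    1.29 -0.02]
tool axes cols [[1.0, 0.025, 0.001], [0.025, -1.0, 0.0], [0.001, -0.0, -1.0]]
yaw 1.4545019354642186
```

Request:
{"op": "arm_command", "data": {"motion": [{"slide": [0, 0, 0], "turn": [0, 0, 0.15]}, {"slide": [0, 0, 0], "turn": [0, 0, 0.15]}, {"slide": [0, 0, 0], "turn": [0, 0, 0.12]}, {"slide": [0, 0, 0], "turn": [0, 0, 0.08]}, {"slide": [0, 0, 0], "turn": [0, 0, 0]}]}}

```text
t: 8.67
tool_pos: [0.5702, 0.0528, 0.2799]
orientation: [-3.122, 0.347, -0.001]
force: [3.1, 0.5, -3.5]
opening: 0.0095
```

Run:
```python
from h import *
s,Rm=st(); print('yaw',np.rad2deg(np.arctan2(Rm[1,0],Rm[0,0])))
w=robot.read_camera('wrist');i=w['pixels'];cv2.imwrite('pics/w8.png',i);st()
```

```text
t 8.67 pos [0.5702 0.0528 0.2799] F [ 3.1  0.5 -3.5] Tq [ 0.21 -0.58  0.05] open 0.0095 q [0.   0.15 1.7  0.   1.29 0.22]
tool axes cols [[0.976, -0.219, 0.001], [-0.219, -0.976, 0.0], [0.001, -0.001, -1.0]]
yaw -12.671335213751213
t 8.72 pos [0.5702 0.0528 0.2799] F [ 2.1  1.6 -3.7] Tq [ 0.27 -0.59  0.04] open 0.0098 q [0.   0.15 1.7  0.   1.29 0.22]
tool axes cols [[0.976, -0.217, 0.001], [-0.217, -0.976, 0.0], [0.001, -0.001, -1.0]]
```

View pics/w8.png

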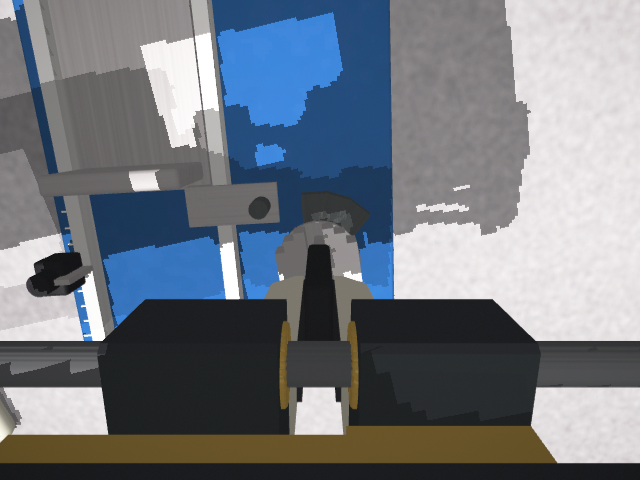

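Request:
{"op": "arm_command", "data": {"motion": [{"slide": [0, 0, 0], "turn": [0, 0, 0.08]}, {"slide": [0, 0, 0], "turn": [0, 0, 0.08]}, {"slide": [0, 0, 0], "turn": [0, 0, 0]}, {"slide": [0, 0, 0], "turn": [0, 0, 0]}, {"slide": [0, 0, 0], "turn": [0, 0, 0]}]}}

```text
t: 9.13
tool_pos: [0.5702, 0.0528, 0.28]
orientation: [-3.107, 0.465, -0.001]
force: [4.0, 2.7, -3.9]
opening: 0.0095
```

Run:
```python
from h import *
s,Rm=st(); print('yaw',np.rad2deg(np.arctan2(Rm[1,0],Rm[0,0])))
w=robot.read_camera('wrist');i=w['pixels'];cv2.imwrite('pics/w9.png',i)
cv2.imwrite('pics/w9d.png',cv2.resize(i[180:270,265:375],None,fx=7,fy=6,interpolation=cv2.INTER_NEAREST))
```

```text
t 9.13 pos [0.5702 0.0528 0.28  ] F [ 4.   2.7 -3.9] Tq [ 0.42 -0.85  0.07] open 0.0095 q [0.   0.15 1.7  0.   1.29 0.3 ]
tool axes cols [[0.956, -0.293, 0.001], [-0.293, -0.956, 0.0], [0.001, -0.0, -1.0]]
yaw -17.042145285596206
```

View pics/w9d.png

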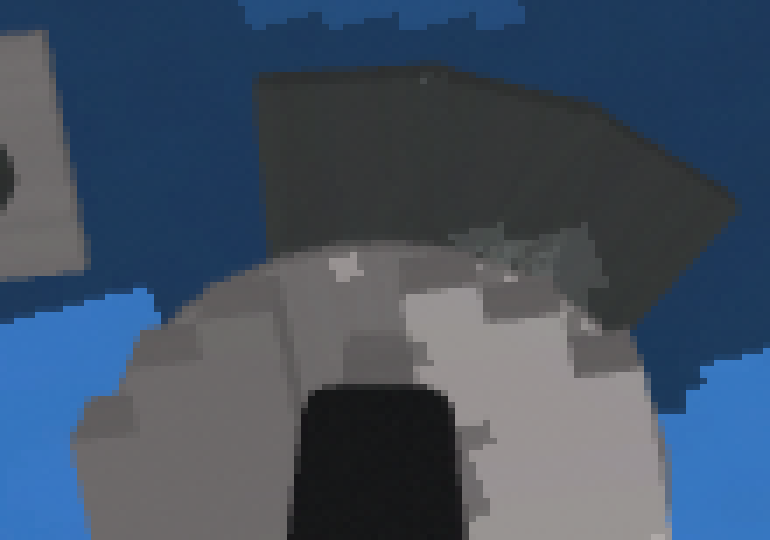

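Run:
```python
from h import *
w=robot.read_camera('wrist')
a=ray(w,[(304.4,227.5),(306.8,243),(322.3,227),(324.0,243)],.058)
for k in (0,2):
  d=a[k]-a[k+1]; ang=np.rad2deg(np.arctan2(d[1],d[0])); print('slot ang',ang,'lock rad',np.deg2rad(-9.4+180-ang) , np.deg2rad(80.6-(ang-90)))
```

```text
slot ang 81.07138182033401 lock rad 1.5625691619960236 1.5625691619960236
slot ang 78.97948444442495 lock rad 1.5990796588194662 1.5990796588194662
```

The slot now lies along the track, so the lock is at about 1.57 rad. I'll back off a little to unload it, release and lift.

Request:
{"op": "arm_command", "data": {"motion": [{"slide": [0, 0, 0], "turn": [0, 0, -0.08]}, {"slide": [0, 0, 0], "turn": [0, 0, -0.08]}, {"slide": [0, 0, 0], "turn": [0, 0, -0.04]}, {"slide": [0, 0, 0], "turn": [0, 0, 0]}, {"slide": [0, 0, 0], "turn": [0, 0, 0]}]}}

```text
t: 9.65
tool_pos: [0.5699, 0.0525, 0.28]
orientation: [3.126, -0.314, -0.001]
force: [0.4, 0.4, -1.4]
opening: 0.0096
```

Request:
{"op": "arm_command", "data": {"motion": [{"slide": [0, 0, 0], "turn": [0, 0, 0]}, {"slide": [0, 0, 0], "turn": [0, 0, 0]}, {"slide": [0, 0, 0], "turn": [0, 0, 0]}, {"slide": [0, 0, 0], "turn": [0, 0, 0]}, {"slide": [0, 0, 0], "turn": [0, 0, 0]}], "gripper": 50}}

```text
t: 10.07
tool_pos: [0.57, 0.0527, 0.28]
orientation: [3.126, -0.313, 0.0]
force: [-1.0, 0.1, -0.5]
opening: 0.038
```

Request:
{"op": "arm_command", "data": {"motion": [{"slide": [0, 0, -0.03], "turn": [0, 0, 0]}, {"slide": [0, 0, -0.04], "turn": [0, 0, 0]}, {"slide": [0, 0, -0.05], "turn": [0, 0, 0]}, {"slide": [0, 0, -0.05], "turn": [0, 0, 0]}, {"slide": [0, 0, -0.05], "turn": [0, 0, 0]}]}}

```text
t: 10.48
tool_pos: [0.5699, 0.0527, 0.3698]
orientation: [-3.126, 0.313, -0.001]
force: [-0.6, 0.2, -0.2]
opening: 0.0466
```

Run:
```python
from h import *
s,Rm=st(); print('yaw',np.rad2deg(np.arctan2(Rm[1,0],Rm[0,0])))
w=robot.read_camera('wrist');i=w['pixels'];cv2.imwrite('pics/w10.png',i)
c=robot.read_camera('scene');i=c['pixels'];cv2.imwrite('pics/s10c.png',cv2.resize(i[150:300,330:500],None,fx=4,fy=4,interpolation=cv2.INTER_CUBIC))
```

```text
t 10.48 pos [0.5699 0.0527 0.3698] F [-0.6  0.2 -0.2] Tq [-0.05 -0.07  0.04] open 0.0466 q [0.   0.07 1.61 0.   1.45 0.2 ]
tool axes cols [[0.98, -0.198, 0.0], [-0.198, -0.98, 0.0], [0.0, -0.0, -1.0]]
yaw -11.434635102631018
```

View pics/w10.png

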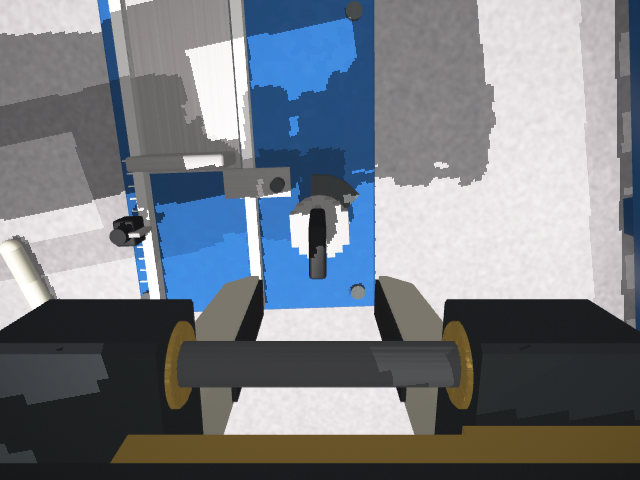

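View pics/s10c.png

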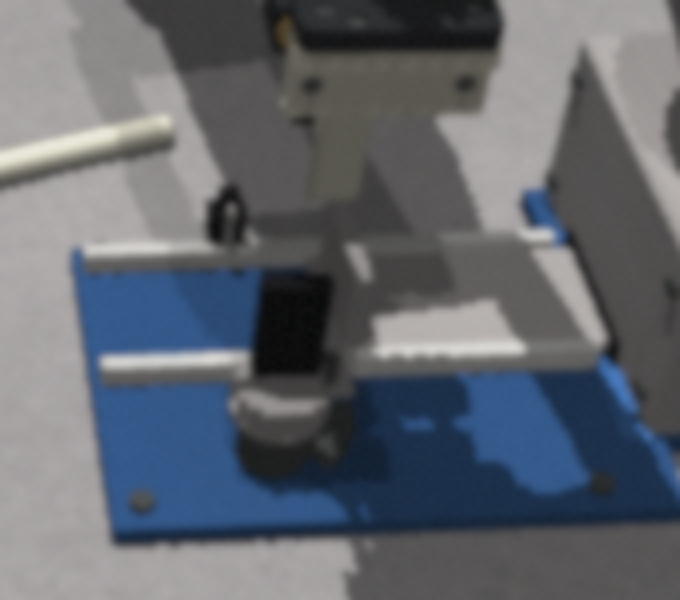

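The key stands in the turned lock and the jaws are free. Now measuring tab and pointer from this view.

Run:
```python
from h import *
w=robot.read_camera('wrist');i=w['pixels'];np.save('w11.npy',w['T']);st()
cv2.imwrite('pics/w11.png',i)
cv2.imwrite('pics/w11d.png',cv2.resize(i[140:260,100:250],None,fx=5,fy=5,interpolation=cv2.INTER_CUBIC))
```

```text
t 10.63 pos [0.5707 0.0527 0.371 ] F [ 1.8 -0.4 -0.3] Tq [-0.04 -0.05  0.01] open 0.0466 q [0.   0.07 1.61 0.   1.45 0.2 ]
tool axes cols [[0.98, -0.198, 0.005], [-0.198, -0.98, 0.0], [0.005, -0.001, -1.0]]
```

View pics/w11d.png

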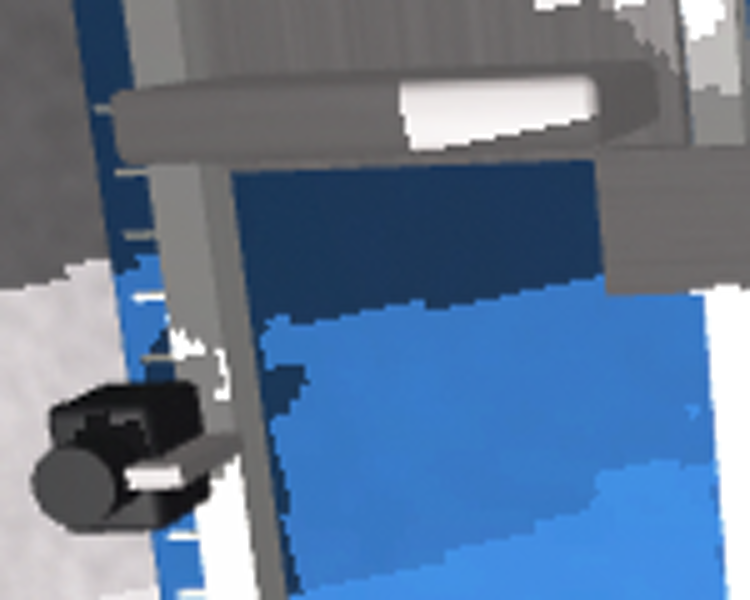

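Run:
```python
from h import *
i=cv2.imread('pics/w11.png');cv2.imwrite('pics/w11e.png',cv2.resize(i[210:250,100:155],None,fx=14,fy=14,interpolation=cv2.INTER_NEAREST))
w=dict(T=np.load('w11.npy'),intrinsics=robot.read_camera('wrist')['intrinsics'])
Z=lambda x,y:(100+(x+.5)/5-.5,140+(y+.5)/5-.5)
g=np.array([.163,.9866,0])
t=ray(w,[Z(115,91),Z(115,158),Z(655,66),Z(640,140),Z(150,124),Z(600,107)],.064)
p=ray(w,[Z(240,432),Z(240,455),Z(238,444),Z(155,478)],.05)
print(np.round(t,4),np.round(p,4)); print('along',t@g,p@g)
d=ray(w,[Z(150,163),Z(580,158)],.064);print(np.rad2deg(np.arctan2(*(d[1]-d[0])[[1,0]])))
```

```text
[[0.4553 0.1284 0.064 ]
 [0.4526 0.1199 0.064 ]
 [0.5269 0.1172 0.064 ]
 [0.5225 0.1081 0.064 ]
 [0.4586 0.1233 0.064 ]
 [0.5183 0.1135 0.064 ]] [[0.4518 0.0782 0.05  ]
 [0.4508 0.0749 0.05  ]
 [0.451  0.0766 0.05  ]
 [0.4376 0.0741 0.05  ]]
along [0.200878   0.19202371 0.20154971 0.1918504  0.19636349 0.19642257] [0.15082791 0.14739621 0.14905068 0.14441349]
-10.80744946603191
```

View pics/w11e.png

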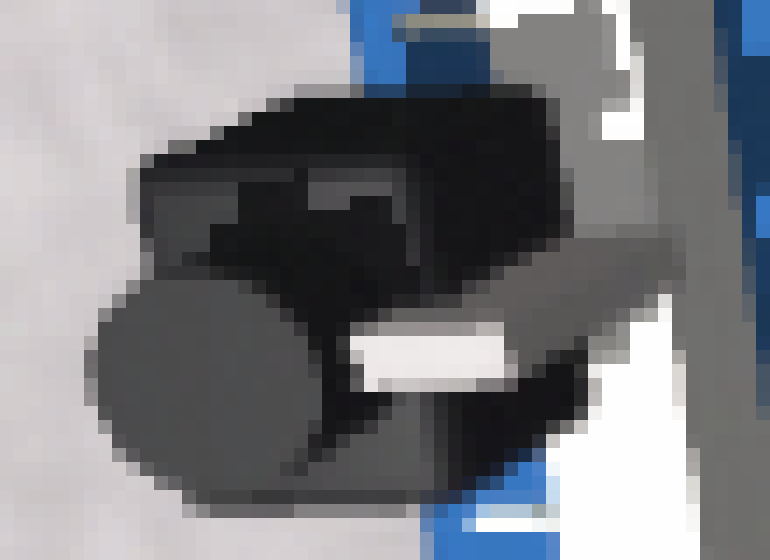

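Run:
```python
from h import *
w=dict(T=np.load('w11.npy'),intrinsics=robot.read_camera('wrist')['intrinsics'])
p=ray(w,[(135.9,234.9),(126,235.5)],.05); g=np.array([.163,.9866,0]); print(p,p@g, 'y',p@np.array([-.9866,.163,0]))
c=robot.read_camera('top'); cv2.imwrite('pics/t12.png',cv2.resize(c['pixels'][255:335,190:260],None,fx=8,fy=7,interpolation=cv2.INTER_NEAREST))
```

```text
[[0.44147844 0.0735174  0.05      ]
 [0.43425142 0.0745302  0.05      ]] [0.14449325 0.14431448] y [-0.4235793  -0.41628402]
```

View pics/t12.png

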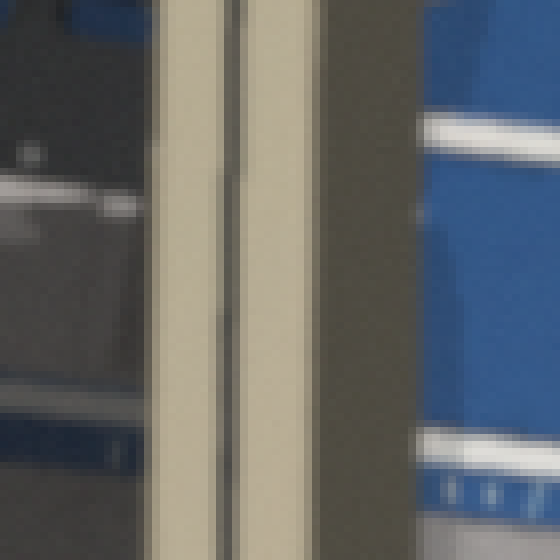

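Run:
```python
from h import *
s,Rm=st()
plan([.486,.1175,.30],80.6,15)
```

```text
t 10.78 pos [0.5696 0.0526 0.3669] F [ 0.1  0.4 -0.6] Tq [-0.03 -0.08 -0.03] open 0.0465 q [ 0.    0.08  1.62 -0.    1.45  0.2 ]
tool axes cols [[0.98, -0.198, -0.002], [-0.198, -0.98, -0.0], [-0.002, 0.0, -1.0]]
per row mm 8.346448173237384 deg 6.135303326789476
slide [-0.016, -0.008, 0.011] turn [-0.0, 0.0, -0.214]
slide [-0.015, -0.009, 0.011] turn [-0.0, 0.0, -0.214]
slide [-0.014, -0.011, 0.011] turn [-0.0, 0.0, -0.214]
slide [-0.013, -0.012, 0.011] turn [-0.0, 0.0, -0.214]
slide [-0.011, -0.014, 0.011] turn [-0.0, 0.0, -0.214]
slide [-0.01, -0.015, 0.011] turn [-0.0, 0.0, -0.214]
slide [-0.008, -0.016, 0.011] turn [-0.0, 0.0, -0.214]
slide [-0.006, -0.016, 0.011] turn [-0.0, 0.0, -0.214]
slide [-0.004, -0.017, 0.011] turn [-0.0, 0.0, -0.214]
slide [-0.003, -0.017, 0.011] turn [-0.0, 0.0, -0.214]
slide [-0.001, -0.018, 0.011] turn [-0.0, 0.0, -0.214]
slide [0.001, -0.018, 0.011] turn [-0.0, 0.0, -0.214]
slide [0.003, -0.017, 0.011] turn [-0.0, 0.0, -0.214]
slide [0.005, -0.017, 0.011] turn [-0.0, 0.0, -0.214]
slide [0.007, -0.016, 0.011] turn [-0.0, 0.0, -0.214]
```

Request:
{"op": "arm_command", "data": {"motion": [{"slide": [-0.016, -0.008, 0.011], "turn": [0, 0, -0.214]}, {"slide": [-0.015, -0.009, 0.011], "turn": [0, 0, -0.214]}, {"slide": [-0.014, -0.011, 0.011], "turn": [0, 0, -0.214]}, {"slide": [-0.013, -0.012, 0.011], "turn": [0, 0, -0.214]}, {"slide": [-0.011, -0.014, 0.011], "turn": [0, 0, -0.214]}]}}

```text
t: 11.2
tool_pos: [0.5409, 0.0742, 0.344]
orientation: [-3.096, -0.532, 0.005]
force: [0.8, 0.6, 0.3]
opening: 0.0468
```

Request:
{"op": "arm_command", "data": {"motion": [{"slide": [-0.01, -0.015, 0.011], "turn": [0, 0, -0.214]}, {"slide": [-0.008, -0.016, 0.011], "turn": [0, 0, -0.214]}, {"slide": [-0.006, -0.016, 0.011], "turn": [0, 0, -0.214]}, {"slide": [-0.004, -0.017, 0.011], "turn": [0, 0, -0.214]}, {"slide": [-0.003, -0.017, 0.011], "turn": [0, 0, -0.214]}]}}

```text
t: 11.62
tool_pos: [0.5131, 0.0957, 0.322]
orientation: [-2.844, -1.332, 0.004]
force: [-0.1, 0.9, -0.3]
opening: 0.0465
```

Request:
{"op": "arm_command", "data": {"motion": [{"slide": [-0.001, -0.018, 0.011], "turn": [0, 0, -0.214]}, {"slide": [0.001, -0.018, 0.011], "turn": [0, 0, -0.214]}, {"slide": [0.003, -0.017, 0.011], "turn": [0, 0, -0.214]}, {"slide": [0.005, -0.017, 0.011], "turn": [0, 0, -0.214]}, {"slide": [0.007, -0.016, 0.011], "turn": [0, 0, -0.214]}]}}

```text
t: 12.03
tool_pos: [0.4851, 0.1174, 0.3001]
orientation: [-2.391, -2.036, 0.004]
force: [-0.7, -0.5, 0.4]
opening: 0.0465
```

Run:
```python
from h import *
w=robot.read_camera('wrist');i=w['pixels'];np.save('w13.npy',w['T']);cv2.imwrite('pics/w13.png',i)
s,Rm=st();print('yaw',np.rad2deg(np.arctan2(Rm[1,0],Rm[0,0])))
```

```text
t 12.08 pos [0.4841 0.1179 0.299 ] F [-0.4  1.  -1. ] Tq [ 0.06 -0.13 -0.05] open 0.0464 q [ 0.14 -0.07  1.89  0.    1.33 -1.28]
tool axes cols [[0.151, 0.988, -0.005], [0.988, -0.151, -0.0], [-0.001, -0.005, -1.0]]
yaw 81.2977614855097
```

View pics/w13.png

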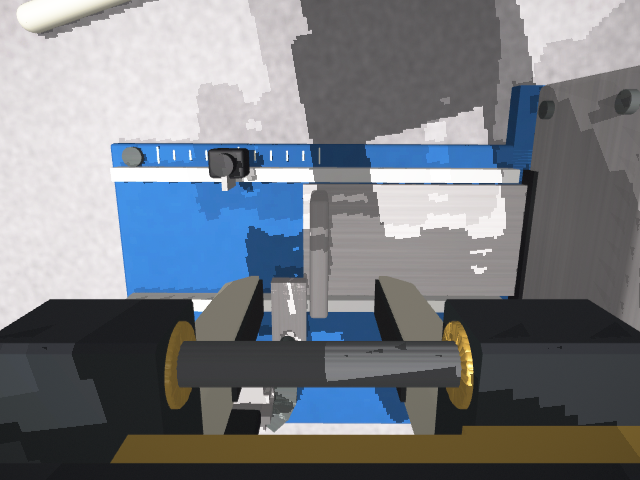

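The tab (column 319, rows 192–318) is centred between the jaws. Shifting 5 mm to its middle and descending.

Request:
{"op": "arm_command", "data": {"motion": [{"slide": [0, -0.006, 0.04], "turn": [0, 0, 0.01]}, {"slide": [0, -0.006, 0.04], "turn": [0, 0, 0.01]}, {"slide": [0, 0, 0.04], "turn": [0, 0, 0]}, {"slide": [0, 0, 0.04], "turn": [0, 0, 0]}, {"slide": [0, 0, 0.03], "turn": [0, 0, 0]}]}}

```text
t: 12.5
tool_pos: [0.4804, 0.1178, 0.2236]
orientation: [-2.409, -2.015, 0.004]
force: [-0.4, 0.4, -0.3]
opening: 0.0465
```

Run:
```python
from h import *
w=robot.read_camera('wrist');i=w['pixels'];cv2.imwrite('pics/w14.png',i)
s,Rm=st();print('yaw',np.rad2deg(np.arctan2(Rm[1,0],Rm[0,0])))
```

```text
t 12.55 pos [0.4795 0.1177 0.2215] F [-2.1 -0.3 -2.6] Tq [ 0.01 -0.05 -0.05] open 0.0462 q [ 0.14  0.02  1.95 -0.    1.17 -1.26]
tool axes cols [[0.176, 0.984, -0.006], [0.984, -0.176, -0.001], [-0.002, -0.006, -1.0]]
yaw 79.84369237756266
```

View pics/w14.png

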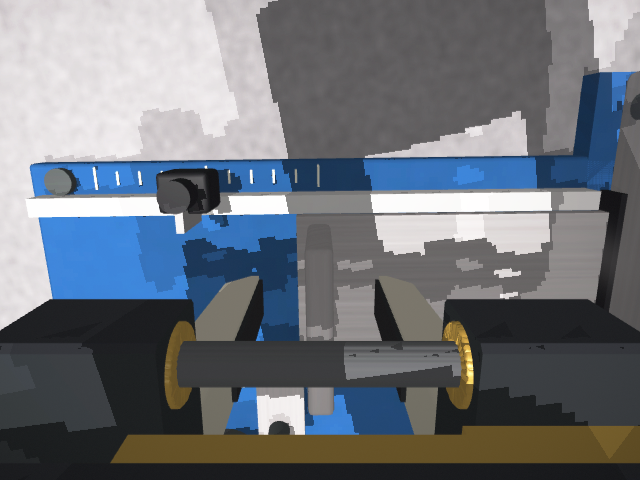

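Both jaws straddle the tab evenly. The pointer blade is visible at (180,223), and I'm closing now.

Request:
{"op": "arm_command", "data": {"motion": [{"slide": [0, 0, 0], "turn": [0, 0, -0.02]}, {"slide": [0, 0, 0], "turn": [0, 0, 0]}, {"slide": [0, 0, 0], "turn": [0, 0, 0]}, {"slide": [0, 0, 0], "turn": [0, 0, 0]}, {"slide": [0, 0, 0], "turn": [0, 0, 0]}], "gripper": 0, "grip_force": 50}}

```text
t: 12.97
tool_pos: [0.4818, 0.1182, 0.2269]
orientation: [2.397, 2.03, 0.002]
force: [-0.2, -0.4, -0.8]
opening: 0.0174
```

Request:
{"op": "arm_command", "data": {"motion": [{"slide": [0, 0, 0], "turn": [0, 0, 0]}, {"slide": [0, 0, 0], "turn": [0, 0, 0]}, {"slide": [0, 0, 0], "turn": [0, 0, 0]}, {"slide": [0, 0, 0], "turn": [0, 0, 0]}, {"slide": [0, 0, 0], "turn": [0, 0, 0]}]}}

```text
t: 13.38
tool_pos: [0.4816, 0.1179, 0.2266]
orientation: [2.397, 2.03, 0.001]
force: [-1.2, -3.5, 5.3]
opening: 0.01
```

Run:
```python
from h import *
w=robot.read_camera('wrist');i=w['pixels'];cv2.imwrite('pics/w15.png',i);np.save('w15.npy',w['T'])
s,Rm=st();print('yaw',np.rad2deg(np.arctan2(Rm[1,0],Rm[0,0])))
cv2.imwrite('pics/w15d.png',cv2.resize(i[160:350,130:350],None,fx=3.6,fy=3,interpolation=cv2.INTER_CUBIC))
```

```text
t 13.43 pos [0.4817 0.1179 0.2266] F [-1.8 -2.4  6.5] Tq [-0.47  0.08  0.08] open 0.0097 q [ 0.14  0.02  1.95 -0.    1.18 -1.27]
tool axes cols [[0.165, 0.986, 0.001], [0.986, -0.165, -0.0], [-0.0, 0.001, -1.0]]
yaw 80.52483742896378
```

View pics/w15d.png

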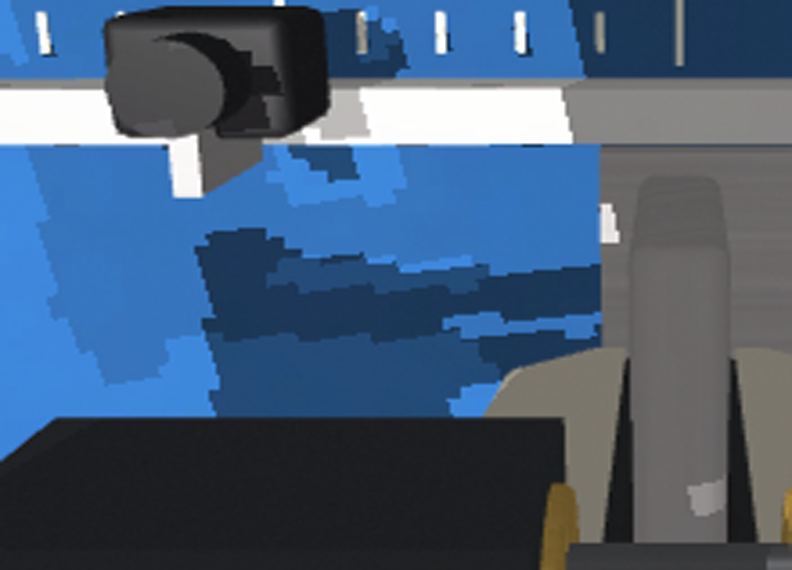

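Run:
```python
from h import *
w=robot.read_camera('wrist'); Rm=R.from_rotvec(robot.read_state()['orientation']).as_matrix();p0=np.array(robot.read_state()['tool_pos'])
Z=lambda x,y:(130+(x+.5)/3.6-.5,160+(y+.5)/3-.5)
g=np.array([.163,.9866,0])
t=ray(w,[Z(630,245),Z(729,245),Z(679.5,245),Z(682,400)],.064);p=ray(w,[Z(175,196),Z(204,196),Z(189.5,196)],.05)
print('tab',(t-p0)@Rm,'ptr',(p-p0)@Rm); print('pull',(t[2]-p[2])@g,(t[3]-p[2])@g)
```

```text
tab [[-0.00353617 -0.0297411   0.16255767]
 [ 0.00601643 -0.02974301  0.16255587]
 [ 0.00124022 -0.02974205  0.16255677]
 [ 0.00148932 -0.01059663  0.1625742 ]] ptr [[-0.05171499 -0.03244666  0.1765643 ]
 [-0.04867089 -0.0324472   0.17656372]
 [-0.05019293 -0.03244693  0.17656401]]
pull 0.0514300115036033 0.051647864588649874
```

Request:
{"op": "arm_command", "data": {"motion": [{"slide": [-0.006, 0, 0], "turn": [0, 0, 0]}, {"slide": [-0.01, 0, 0], "turn": [0, 0, 0]}, {"slide": [-0.012, 0, 0], "turn": [0, 0, 0]}, {"slide": [-0.012, 0, 0], "turn": [0, 0, 0]}, {"slide": [-0.012, 0, 0], "turn": [0, 0, 0]}]}}

```text
t: 13.9
tool_pos: [0.4784, 0.099, 0.2266]
orientation: [-2.396, -2.03, -0.007]
force: [2.7, 10.7, 1.0]
opening: 0.0096
```

Run:
```python
from h import *
st()
```

```text
t 13.9 pos [0.4784 0.099  0.2266] F [ 2.7 10.7  1. ] Tq [ 1.76 -0.5   0.02] open 0.0096 q [ 0.1  -0.01  1.97  0.    1.17 -1.31]
tool axes cols [[0.164, 0.986, 0.002], [0.986, -0.164, 0.004], [0.004, 0.002, -1.0]]
```

Request:
{"op": "arm_command", "data": {"motion": [{"slide": [-0.014, 0, 0], "turn": [0, 0, 0]}, {"slide": [-0.014, 0, 0], "turn": [0, 0, 0]}, {"slide": [-0.014, 0, 0], "turn": [0, 0, 0]}, {"slide": [-0.014, 0, 0], "turn": [0, 0, 0]}, {"slide": [-0.012, 0, 0], "turn": [0, 0, 0]}]}}

```text
t: 14.32
tool_pos: [0.4739, 0.072, 0.2266]
orientation: [-2.396, -2.03, -0.007]
force: [2.6, 10.4, 2.2]
opening: 0.0095
```

Request:
{"op": "arm_command", "data": {"motion": [{"slide": [-0.008, 0, 0], "turn": [0, 0, 0]}, {"slide": [0, 0, 0], "turn": [0, 0, 0]}, {"slide": [0, 0, 0], "turn": [0, 0, 0]}, {"slide": [0, 0, 0], "turn": [0, 0, 0]}, {"slide": [0, 0, 0], "turn": [0, 0, 0]}]}}

```text
t: 14.73
tool_pos: [0.4733, 0.0685, 0.2266]
orientation: [-2.397, -2.03, -0.004]
force: [0.9, 6.2, 3.2]
opening: 0.0093
```

Run:
```python
from h import *
w=robot.read_camera('wrist');i=w['pixels'];cv2.imwrite('pics/w16.png',i);np.save('w16.npy',w['T'])
s,Rm=st()
cv2.imwrite('pics/w16d.png',cv2.resize(i[150:350,210:410],None,fx=4,fy=3,interpolation=cv2.INTER_CUBIC))
```

```text
t 14.78 pos [0.4733 0.0685 0.2266] F [0.9 5.2 3.9] Tq [ 0.96 -0.33  0.06] open 0.0095 q [ 0.04 -0.03  2.    0.    1.18 -1.37]
tool axes cols [[0.164, 0.986, 0.002], [0.986, -0.164, 0.002], [0.003, 0.001, -1.0]]
```

View pics/w16d.png

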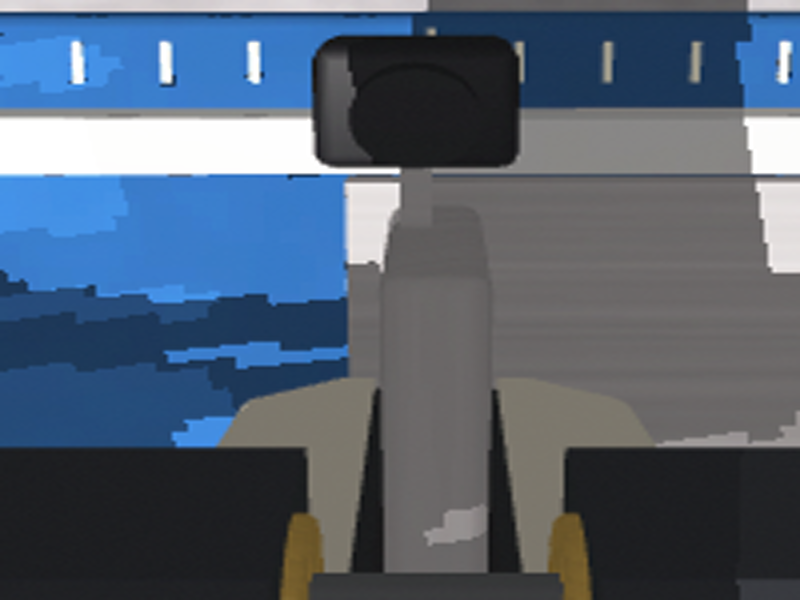

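Run:
```python
from h import *
w=dict(T=np.load('w16.npy'),intrinsics=robot.read_camera('wrist')['intrinsics']);s=robot.read_state()
Z=lambda x,y:(210+(x+.5)/4-.5,150+(y+.5)/3-.5)
g=np.array([.163,.9866,0])
t=ray(w,[Z(435.5,278)],.064);p=ray(w,[Z(417.5,226)],.05);print((t-p)@g)
```

```text
[0.00166353]
```

Request:
{"op": "arm_command", "data": {"motion": [{"slide": [-0.003, 0, 0], "turn": [0, 0, 0]}, {"slide": [-0.003, 0, 0], "turn": [0, 0, 0]}, {"slide": [0, 0, 0], "turn": [0, 0, 0]}, {"slide": [0, 0, 0], "turn": [0, 0, 0]}, {"slide": [0, 0, 0], "turn": [0, 0, 0]}]}}

```text
t: 15.25
tool_pos: [0.473, 0.0664, 0.2266]
orientation: [-2.396, -2.03, -0.006]
force: [2.3, 9.1, 2.5]
opening: 0.0099
```

Run:
```python
from h import *
w=robot.read_camera('wrist');i=w['pixels'];cv2.imwrite('pics/w17.png',i);np.save('w17.npy',w['T'])
s,Rm=st()
cv2.imwrite('pics/w17d.png',cv2.resize(i[150:350,210:410],None,fx=4,fy=3,interpolation=cv2.INTER_CUBIC))
```

```text
t 15.3 pos [0.473  0.0664 0.2266] F [-0.1  9.7  2.9] Tq [ 1.36 -0.41  0.04] open 0.0096 q [ 0.03 -0.04  2.    0.    1.18 -1.38]
tool axes cols [[0.164, 0.986, 0.002], [0.986, -0.164, 0.003], [0.003, 0.002, -1.0]]
```

View pics/w17d.png

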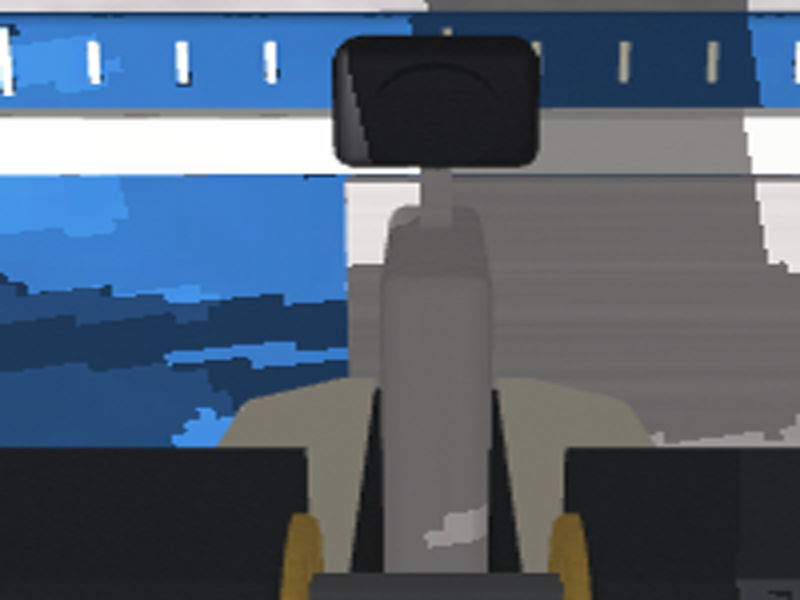

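The blade (column 436) lines up with the tab middle (435.5). Releasing and lifting clear.

Request:
{"op": "arm_command", "data": {"motion": [{"slide": [0.002, 0, 0], "turn": [0, 0, 0]}, {"slide": [0, 0, 0], "turn": [0, 0, 0]}, {"slide": [0, 0, 0], "turn": [0, 0, 0]}, {"slide": [0, 0, 0], "turn": [0, 0, 0]}, {"slide": [0, 0, 0], "turn": [0, 0, 0]}], "gripper": 50}}

```text
t: 15.72
tool_pos: [0.4725, 0.0659, 0.2257]
orientation: [-2.397, -2.03, 0.001]
force: [-0.2, 1.1, -0.4]
opening: 0.0381
```

Request:
{"op": "arm_command", "data": {"motion": [{"slide": [0, 0, -0.03], "turn": [0, 0, 0]}, {"slide": [0, 0, -0.05], "turn": [0, 0, 0]}, {"slide": [0, 0, -0.06], "turn": [0, 0, 0]}, {"slide": [0, 0, -0.07], "turn": [0, 0, 0]}, {"slide": [0, 0, -0.07], "turn": [0, 0, 0]}]}}

```text
t: 16.13
tool_pos: [0.4722, 0.0659, 0.3386]
orientation: [-2.397, -2.03, 0.002]
force: [0.1, 0.9, -0.8]
opening: 0.0466
```

Request:
{"op": "arm_command", "data": {"motion": [{"slide": [0, 0, -0.06], "turn": [0, 0, 0]}, {"slide": [0, 0, -0.03], "turn": [0, 0, 0]}, {"slide": [0, 0, 0], "turn": [0, 0, 0]}, {"slide": [0, 0, 0], "turn": [0, 0, 0]}, {"slide": [0, 0, 0], "turn": [0, 0, 0]}]}}

```text
t: 16.55
tool_pos: [0.4722, 0.0659, 0.3719]
orientation: [-2.396, -2.029, 0.003]
force: [-1.0, 0.2, 0.4]
opening: 0.0464
```

Run:
```python
from h import *
w=robot.read_camera('wrist');i=w['pixels'];cv2.imwrite('pics/w18.png',i);np.save('w18.npy',w['T'])
s,Rm=st()
c=robot.read_camera('scene');i=c['pixels'];cv2.imwrite('pics/s18.png',cv2.resize(i[100:320,80:520],None,fx=1.8,fy=1.8,interpolation=cv2.INTER_CUBIC))
```

```text
t 16.6 pos [0.4721 0.066  0.3717] F [-0.   0.1 -0.1] Tq [ 0.06 -0.14 -0.02] open 0.0469 q [ 0.03 -0.19  1.86 -0.    1.47 -1.37]
tool axes cols [[0.165, 0.986, -0.003], [0.986, -0.165, -0.0], [-0.001, -0.003, -1.0]]
```

View pics/w18.png

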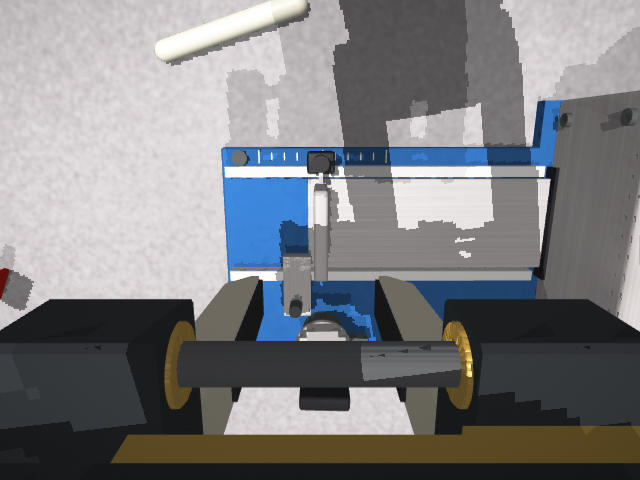

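View pics/s18.png

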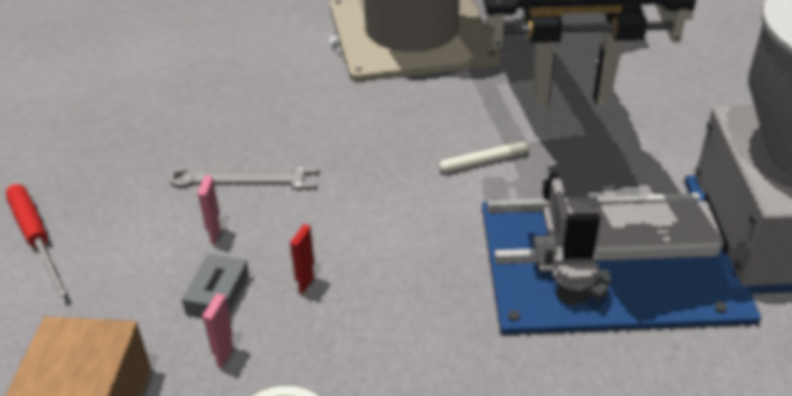

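Run:
```python
from h import *
i=cv2.imread('pics/w18.png');cv2.imwrite('pics/w18d.png',cv2.resize(i[145:225,280:360],None,fx=7,fy=7,interpolation=cv2.INTER_NEAREST))
```

```text
(no output)
```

View pics/w18d.png

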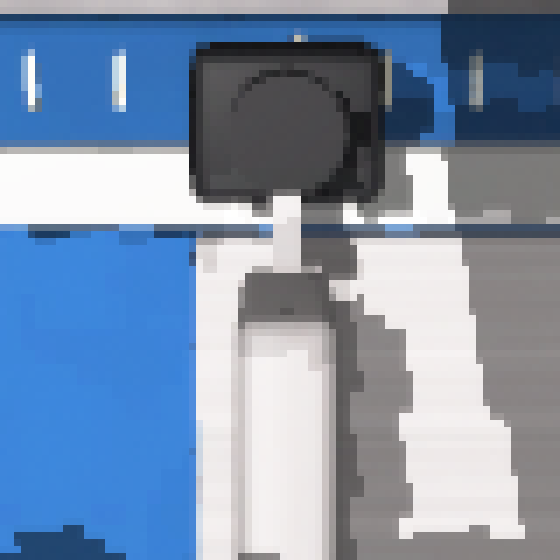

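The blade centre (about 287) and tab centre (about 287) agree to well under 1 mm, and the robot touches nothing. Handing in.

```bash
python3 -c "
from plant import robot
print(robot.close_job())"
```

```text
the job is handed in; nothing more can be done
None
```

I put the black key into the lock, turned it a quarter turn clockwise, and pulled the gate out until its tab lined up with the pointer. I handed the job in at about 16.6 s; no verdict was reported.

- **Lock:** the key's blade went about 9–10 mm into the slot. After the turn I measured the lock at 1.56 to 1.60 rad from the slot edges, so it is about at its stop. I did not measure the angle again after releasing. The later pictures show the cam clear of the stud and the key still standing in the lock.
- **Gate:** I gripped the tab and pulled in two steps, about 52 mm in all, at roughly 10 N. The first pull stopped 1.7 mm short, so I corrected it. In the last enlarged view the tab middle and the pointer blade share the same column, to well under 1 mm.
- **End state:** the jaws were open and lifted clear, with the force reading about zero. In the last scene picture the loose keys, tools and carton look undisturbed; the tape roll is mostly outside that crop.
- **Disagreements:** the cameras differed by up to 4 mm on the lock's position, so I steered by the key and slot seen together in the wrist view. My first reading of the pull distance from the top view (48.7 mm) was short of the wrist view's 51.5 mm, because I misread the tab's edge; I used the wrist value.

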